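Clamp a flow-analyser cartridge in its dock

TASK

Tilt the white bin fully forward out of its rack by its teal tab, take out the blue cartridge and set it gently down flat in the black bed of the clamping dock. Then push the teal clamp handle over and right down, past its over-centre point, so that the rubber spindle locks the cartridge down, and finally swing the bin fully back shut. Leave the yellow cartridge in the bin and everything else where it stands.

Things in the scene. Friction and masses are not known exactly. Their poses are not given: they have to be found in the camera images.
- rack: White rack, teal side plates, 200 mm wide, with a tilt-out bin and, above the rear, a shelf of stock boxes (front edge 30 mm behind the hinge line, underside 155 mm up, boxes to 226 mm). Fixed in place, placed anew each run. Origin at table level under the hinge line, midway across; -x is its front (to the robot), y along the hinge, z up. Side plates begin 12 mm in front of the hinge line.
- bin (a joint): Tilt of the bin about its hinge (along the rack's y, 55 mm above the table). 0 = shut, 0.5 rad = stop, tilted fully forward (top towards the rack's -x, front edge dips). It is nearly balanced; hinge friction of about 0.3 N m holds it wherever it is left, so 3 to 5 N at the tab moves it.
- bin_floor (a point): A point on the bin's inner floor on the hinge line, midway across; axes as the rack's at joint 0, turning with the bin. White open bin: inner floor flat at z = 0 from x = -52 to +66 mm, two cells side by side, each 74 mm wide, with their middles at y = +39 and -39 mm; front, rear and side walls 30 mm high, divider 26 mm high at y = 0.
- bin_tab (a point): Top middle of the bin's teal pull tab, an upright plate 70 mm wide (y), 6 mm thick (x), standing on the middle of the front wall from 30 to 85 mm above the bin floor. This point is at (-55, 0, 85) mm from bin_floor; it turns with the bin. Its rear face can be hooked from above between the two cartridges' fins (60 mm free between them).
- blue_cart_centre (a point): Centre (30 mm above the underside) of the blue cartridge: a block 110 mm long (x) by 50 mm wide (y) by 28 mm high, with an upright grip fin amid, 44 mm long (x), 16 mm thick (y), from 28 to 60 mm above the underside. Alike both ways round, 0.3 kg. Lies loose in one of the bin's two cells (left or right), its length along the rack's x, its fin up; it may slide a few mm when the bin tilts.
- blue_cart: The same blue cartridge; origin at the middle of its underside.
- yellow_cart_centre (a point): Centre (30 mm above the underside) of the yellow cartridge, of the same shape, in the bin's other cell. It stays there.
- fixture: Clamping dock: aluminium plate 90 mm (x) by 230 mm (y) with a black bed and, on its -y side, a steel toggle clamp. Fixed in place, placed anew each run. Origin at table level under the middle of the bed; z up.
- bed (a point): Middle of the bed's floor, 20 mm above the dock's origin; axes as the dock's. Inside 58 mm (x) by 118 mm (y), rims 6 mm thick and 10 mm high. The cartridge lies in it with its length along y, either way round.
- clamp_pivot (a point): Handle's pivot, at (0, -141, 64) mm from the dock's origin. Steel bracket 30 mm wide (x), y -99 to -153 mm from the dock's origin, 82 mm high. Hold-down arm, 16 mm wide, pivots at (0, -107, 75) mm; open, it stands upright, its end 147 mm above the table; it swings down over the bed as the handle is pushed, and closed reaches to y = -35 mm.
- handle (a joint): Clamp handle about clamp_pivot (axis: dock's x). 0 = open, handle standing 80 degrees above level, leaning to the dock's -y; grows as it is pushed over to -y and down. 1.25 rad = over-centre point, spindle lowest; 1.35 rad = stop, handle level, pointing to -y, locked. Friction 0.12 N m; with a cartridge in the bed the 0.3 rad before 1.25 needs about 5 N at the grip.
- handle_grip (a point): Point on the axis of the handle's round teal grip (24 mm thick, from 45 to 135 mm from the pivot), 110 mm from the pivot.
- spindle: Sprung spindle with black rubber foot (18 mm across) at the end of the clamp arm. Origin at the middle of the foot's face, z along the spindle. Locked, it bears on the cartridge's flat shoulder at about y = -40 mm of the dock with about 14 N; short of the over-centre point the spring pushes the handle back.
- beaker: Glass beaker, 72 mm across, 95 mm high. Bystander.
- wash_bottle: White wash bottle with red cap, 68 mm across, 170 mm high. Bystander.
- amber_jar: Amber jar, 72 mm across, 110 mm high. Bystander.
- screwdriver: Screwdriver lying on the bench. Bystander.
- calculator: Grey flat calculator, 75 x 140 x 14 mm. Bystander.
- dish: Clear dish, 90 mm across, 22 mm high. Bystander.
- tube_rack: Orange rack of glass tubes, 90 x 200 x 85 mm. Bystander.
There are look-alikes about, which are no part of the job. What is meant by the blue_cart is not green, and is the larger of those in its own colour.

How it is judged:
On the way, in this order (a step that is already met when the one before it is completed fails the run):
1. the bin is tilted forward to its stop (value of joint bin above 0.42 rad), for 0.2 s.
2. the blue cartridge lies flat in the bed of the dock (x of blue_cart_centre in the frame of fixture between -0.008 and 0.008 m and y of blue_cart_centre in the frame of fixture between -0.008 and 0.008 m and z of blue_cart_centre in the frame of fixture below 0.054 m and angle between blue_cart_centre's own z axis and vertical below 0.06 rad and angle between the x axis of blue_cart_centre and the y axis of fixture, either way round below 0.12 rad), for 0.2 s.
3. the clamp handle is past over-centre, the spindle pressing on the cartridge in the bed (all of step 2 and value of joint handle above 1.29 rad and contact force between spindle and blue_cart above 6 N), for 0.2 s.
4. the bin is shut again (value of joint bin below 0.08 rad), for 0.2 s.
At the end, for the whole second after the job is handed in: Blue cartridge flat in the bed (within 8 mm and 0.12 rad), handle past over-centre (above 1.29 rad), spindle pressing on it with over 6 N, bin shut (below 0.08 rad) with the yellow cartridge still in it, the cartridge at rest (all of step 3 and value of joint bin below 0.08 rad and z of yellow_cart_centre in the frame of bin_floor below 0.05 m and linear speed of blue_cart below 0.02 m/s); the robot touches nothing.
It fails at once if the yellow cartridge is taken out of the bin (z of yellow_cart_centre in the frame of bin_floor above 0.06 m).
It fails at once if the blue cartridge is dropped from more than about 30 mm (falls faster than 0.75 m/s, not held) (linear speed of blue_cart above 0.75 m/s and contact force between the fingers and blue_cart below 0.1 N).
It fails at once if a bystander is moved by more than 40 mm (distance of any of beaker, wash_bottle, amber_jar, screwdriver, calculator, dish, tube_rack from where it was at the start of the episode above 0.04 m).
It also fails if it takes over 69 s, if anything falls off the work surface, if the arm or the gripper's body presses on something with over 40 N, if the wrist force passes 120 N, or if a joint passes its speed limit or range.

ROBOT

A 6-joint arm with a two-finger parallel gripper is mounted at the origin on the work surface. World frame = base frame: x ahead of the robot, y to its left, z up, the work surface at z = 0. Lengths are in m, angles in rad, forces in N, time in s.
With the tool pointing down it reaches from about 0.35 to 0.775 m from the base axis. Payload 7.3 kg.
Tool frame: the origin (TCP) lies at the very end of the fingers, on their centre line; the grasp point (between the pads) lies 19 mm behind it; z points along the fingers, y is the line along which they close (so a half turn about z gives the same grasp; the last joint's range is limited). The gripper opens to 92 mm and grips with 3 to 60 N. Pads are 19 mm wide; open, the fingers measure 130 mm over their backs; the gripper's body (75 mm by 190 mm) begins 47 mm behind the grasp point.
Start: joints at [-1.382, 0.342, 1.524, -0, 1.275, -0.146], TCP at [0.173, -0.496, 0.196] pointing down, gripper open.
Joint ranges: [-2.53, 2.53], [-0.77, 2.02], [0.04, 2.7], [-1, 4.14], [0.28, 2.66], [-3.11, 3.11]. Speed limits (rad/s): [2.57, 2.57, 3.14, 3.14, 3.14, 3.14].

INTERFACE

Orientations are given as a unit quaternion [w, x, y, z].
In Python, from station import env, optics gives the robot as it stands.
- The arm moves only by the shell command python3 -m inch 'ROWS' [FORCE]. ROWS is JSON, a list that holds one entry, the list of rows, each a list of 7 numbers: the turn, a rotation vector about the tool's x, y, z in degrees, then the shift along the tool's x, y, z in cm, then the finger opening in cm, from 0 to 9.18. A call has exactly 5 rows; each row is the pose to reach, as a shift and turn from the pose commanded when the call began, along the tool's axes at that moment; what a row does not reach only later rows make up. A row lasts 1/12 s, in which the tool goes at most 41.7 mm and 7.16 degrees, less where a joint would pass 70% of its speed; a pose out of reach is approached as far as the arm can. A call with a gripper value outside its range is refused whole. The fingers move at their own pace and stop on an object; FORCE is the grip in N (left out, the last holds). Time passes only in rows, so rows that repeat a pose let the fingers close, or fill a call up. It gives the time, the measured TCP pose, the force and the opening at its end, in the units of the state.
- env.read_state(): the state, without advancing time (a new reading comes with each control period).
- optics.snapshot(name): name is "side" or "top"; returns a dict with "img" (420x560x3 uint8, blue, green, red), "range_z" (420x560 float32, m along the optical axis (not along the pixel's ray), 0 where there is no reading), "intrinsics" (3x3 intrinsics, pixels), "dist_coeffs" ([k1, k2, p1, p2, k3] as OpenCV has them; the pictures are not rectified), "extrinsics" (4x4, takes a point from camera to world coordinates). Camera axes: x right, y down, z forward; pixel columns grow to the right and rows downward; lengths in m; the calibration is good to about 2 mm. A picture is of the moment at which its call begins.
- env.hand_in(): hands the job in, once; it reports no verdict.
The state is a dict: "clock": time; "joint_pos": joint angles; "joint_velocities": joint speeds; "joint_efforts": joint torques, N m; "eef_pos": TCP position; "ee_rot": TCP orientation; "wrist_force": force on the tool from outside, world axes, zero at the start; "torque": the same for the moment, N m; "width": opening from 0.0 (shut) to 1.0 (fully open).
Only numpy, scipy, OpenCV 4.12 (cv2) and the standard library are available. Lean on these libraries where they do the work, as an engineer would, in place of code of your own. Each camera call takes 0.05 s, during which the arm holds its last target. There are 200 camera calls.

## Working session

There is one attempt and no reset: what is moved stays moved. The work goes in short steps, Python scripts to look and compute and a shell command to move; the robot and the scene stay as the last step left them, time stands still between calls to the robot, and variables do not carry over. Pictures are saved under pics/ and viewed, on a budget of 10 in all, crops included, one or two more only if the job needs it, and the job is handed in when it is done.

```bash
ls; mkdir -p pics; cat > h.py <<'E'
import numpy as np, cv2
from station import env, optics
def snap(n):
    s=optics.snapshot(n); return s
def cloud(s):
    d=s["range_z"]; K=np.array(s["intrinsics"]); D=np.array(s["dist_coeffs"]); T=np.array(s["extrinsics"])
    v,u=np.mgrid[0:d.shape[0],0:d.shape[1]]
    p=cv2.undistortPoints(np.stack([u,v],-1).reshape(-1,1,2).astype(np.float64),K,D).reshape(*d.shape,2)
    P=np.dstack([p[...,0]*d,p[...,1]*d,d])
    W=P@T[:3,:3].T+T[:3,3]; W[d==0]=np.nan
    return W
def ray(s,u,v,z):
    K=np.array(s["intrinsics"]); D=np.array(s["dist_coeffs"]); T=np.array(s["extrinsics"])
    p=cv2.undistortPoints(np.array([[[u,v]]],float),K,D)[0,0]
    r=T[:3,:3]@np.array([p[0],p[1],1]); o=T[:3,3]
    return o+r*(z-o[2])/r[2]
E
python3 - <<'E'
from h import *
for n in ("side","top"):
    s=snap(n); cv2.imwrite(f"pics/{n}0.png",s["img"]); T=np.array(s["extrinsics"]); print(n,np.round(T,3).tolist(),np.array(s["intrinsics"]).tolist(),np.isfinite(cloud(s)).mean())
    np.savez(f"{n}0.npz",**s)
st=env.read_state(); print(st)
E
```

```text
pics
side [[-0.694, -0.36, 0.624, -0.221], [-0.72, 0.344, -0.603, 0.797], [0.002, -0.867, -0.498, 0.727], [0.0, 0.0, 0.0, 1.0]] [[431.0613922281951, 0.0, 276.5534561672864], [0.0, 431.0613922281951, 212.6217841856435], [0.0, 0.0, 1.0]] 0.979625850340136
top [[-0.014, -0.988, 0.156, 0.358], [-1.0, 0.01, -0.026, 0.063], [0.025, -0.156, -0.987, 1.425], [0.0, 0.0, 0.0, 1.0]] [[454.0969319690815, 0.0, 283.5651713412655], [0.0, 454.0969319690815, 210.27981169737564], [0.0, 0.0, 1.0]] 0.9957440476190477
{'clock': 0.1, 'joint_pos': array([-1.38197723e+00,  3.42649546e-01,  1.52489057e+00,  2.48843285e-05,
        1.27539773e+00, -1.46005077e-01]), 'joint_velocities': array([ 0.00019299, -0.00048684,  0.00074637,  0.0013303 ,  0.00089857,
        0.00158909]), 'joint_efforts': array([ 1.97142275e-03, -4.32003951e+01, -2.44695747e+01,  7.19262077e-02,
        5.26241970e-02, -5.29843032e-05]), 'eef_pos': array([ 0.17246936, -0.49545078,  0.1949271 ]), 'ee_rot': array([-6.72695645e-04,  9.86019677e-01,  1.66627563e-01, -2.49906882e-06]), 'wrist_force': array([ 0.00600767,  0.27489196, -0.1652127 ]), 'torque': array([-0.0061561 ,  0.03300549, -0.00143847]), 'width': 1.0018418736450319}
```

View pics/top0.png

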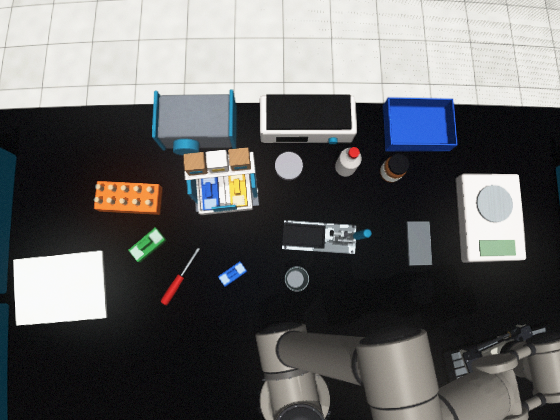

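View pics/side0.png

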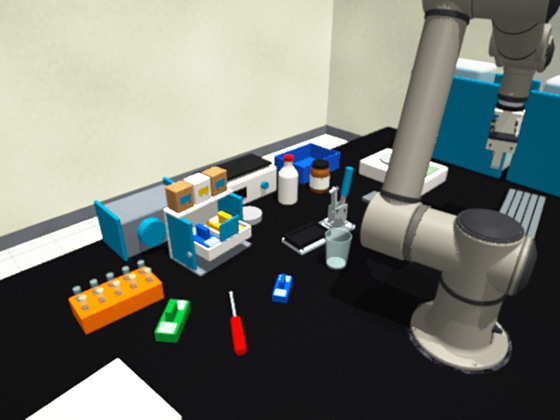

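Candidates for the blue cartridge in the top view:
- (210,192): in the bin's left cell, large and blue. This is the one I want.
- (232,274): small blue one on the bench, a decoy.
- (147,244): green, a decoy.
- (420,125): blue tray, not a cartridge.
- (237,190): yellow, stays in the bin.

The dock bed is at (303,235) and the teal handle at (367,233). The beaker at (297,279) stands near the dock.

```bash
python3 - <<'E'
from h import *
S={n:dict(np.load(f"{n}0.npz")) for n in("side","top")}
def cl(n,mask,lab):
    W=cloud(S[n]); P=W[(mask>0)&np.isfinite(W[...,0])]
    if len(P): print(n,lab,len(P),'med',np.round(np.median(P,0),3),'lo',np.round(np.percentile(P,3,0),3),'hi',np.round(np.percentile(P,97,0),3))
    return P
R={}
for n in S:
    hsv=cv2.cvtColor(S[n]["img"],cv2.COLOR_BGR2HSV)
    W=cloud(S[n]); x,y,z=W[...,0],W[...,1],W[...,2]
    reg=(x>.45)&(x<.75)&(y>.08)&(y<.4)&(z>.04)
    rng=lambda a,b:cv2.inRange(hsv,a,b)>0
    blue=rng((105,120,60),(125,255,255)); yel=rng((20,120,100),(32,255,255)); teal=rng((90,120,40),(104,255,255)); wh=rng((0,0,150),(180,50,255))
    for m,l in((blue,'blue'),(yel,'yel'),(teal,'teal')):
        P=cl(n,m&reg,l)
        top=P[P[:,2]>np.percentile(P[:,2],97)-.012]
        print('   top pts',len(top),np.round(np.median(top,0),3),np.round(top.min(0),3),np.round(top.max(0),3))
    reg2=(x>.3)&(x<.65)&(y>-.35)&(y<.1)
    P=cl(n,teal&reg2&(z>.06),'handle')
    c=P.mean(0);u,s,v=np.linalg.svd(P-c,full_matrices=False);print('  axis',v[0])
    cl(n,reg2&(z>.012)&(z<.06)&(x<.55)&(y>-.17)&(y<.1)&(x>.42),'dock')
    cl(n,reg2&(z>.09)&(x<.55)&(y>-.17)&(x>.42),'arm')
# shelf boxes
hsv=cv2.cvtColor(S["top"]["img"],cv2.COLOR_BGR2HSV)
im=S["top"]["img"][140:300,150:400]; cv2.imwrite("pics/crop.png",cv2.resize(im,None,fx=3.2,fy=3.2,interpolation=cv2.INTER_CUBIC))
E
```

```text
side blue 273 med [0.622 0.261 0.094] lo [0.59  0.229 0.082] hi [0.65  0.277 0.117]
   top pts 89 [0.628 0.258 0.114] [0.608 0.246 0.105] [0.654 0.264 0.118]
side yel 433 med [0.672 0.194 0.194] lo [0.621 0.14  0.075] hi [0.707 0.295 0.229]
   top pts 183 [0.691 0.261 0.227] [0.666 0.135 0.225] [0.714 0.301 0.23 ]
side teal 1746 med [0.645 0.285 0.115] lo [0.571 0.121 0.048] hi [0.704 0.316 0.196]
   top pts 117 [0.667 0.262 0.195] [0.661 0.137 0.186] [0.68  0.292 0.205]
side handle 223 med [ 0.484 -0.182  0.158] lo [ 0.477 -0.197  0.115] hi [ 0.498 -0.171  0.198]
  axis [-0.00466897 -0.18042571  0.98357753]
side dock 1075 med [ 0.498 -0.048  0.022] lo [ 0.463 -0.161  0.013] hi [0.537 0.034 0.053]
side arm 159 med [ 0.491 -0.132  0.133] lo [ 0.485 -0.15   0.094] hi [ 0.502 -0.099  0.149]
top blue 322 med [0.628 0.245 0.083] lo [0.581 0.225 0.068] hi [0.666 0.272 0.117]
   top pts 86 [0.631 0.25  0.114] [0.609 0.241 0.106] [0.652 0.259 0.119]
top yel 329 med [0.64  0.164 0.084] lo [0.591 0.139 0.076] hi [0.674 0.21  0.195]
   top pts 20 [0.668 0.211 0.195] [0.667 0.197 0.185] [0.67  0.227 0.207]
top teal 329 med [0.625 0.213 0.141] lo [0.569 0.111 0.06 ] hi [0.673 0.302 0.201]
   top pts 31 [0.664 0.259 0.197] [0.661 0.136 0.189] [0.676 0.288 0.208]
top handle 137 med [ 0.485 -0.188  0.183] lo [ 0.476 -0.207  0.122] hi [ 0.496 -0.175  0.199]
  axis [ 0.00307102 -0.29245213  0.95627523]
top dock 1313 med [ 0.496 -0.051  0.019] lo [ 0.457 -0.158  0.012] hi [0.536 0.025 0.033]
top arm 105 med [ 0.491 -0.134  0.143] lo [ 0.483 -0.15   0.094] hi [ 0.5   -0.103  0.15 ]
```

View pics/crop.png

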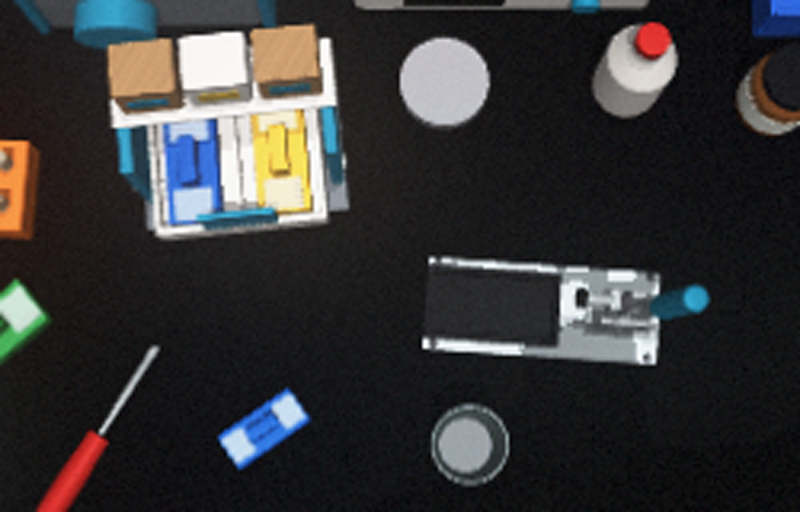

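The crop shows the blue cartridge in the left cell, its fin at crop (190,160). The tab is at (237,215), and the bed's middle is about (492,307), with the beaker below it at (470,445). Next I get the yaws and centres.

```bash
python3 - <<'E'
from h import *
S={n:dict(np.load(f"{n}0.npz")) for n in("side","top")}
for n in S:
    s=S[n];hsv=cv2.cvtColor(s["img"],cv2.COLOR_BGR2HSV);W=cloud(s);x,y,z=W[...,0],W[...,1],W[...,2]
    teal=cv2.inRange(hsv,(88,90,40),(104,255,255))>0
    m=teal&(x>.54)&(x<.60)&(y>.13)&(y<.29)&(z>.09); P=W[m]
    T=P[P[:,2]>.125]; f=np.polyfit(T[:,1],T[:,0],1)
    print(n,'tab',len(P),P.min(0).round(3),P.max(0).round(3),'mean',T.mean(0).round(4),'slope dx/dy',f[0].round(3))
    for lab,lo,hi,yr in(('blue',(105,120,60),(125,255,255),(.2,.3)),('yel',(18,100,90),(34,255,255),(.1,.2))):
        mm=(cv2.inRange(hsv,lo,hi)>0)&(x>.55)&(x<.69)&(y>yr[0])&(y<yr[1])&(z>.1)&(z<.125); P=W[mm]
        if len(P)>5: r=cv2.minAreaRect(P[:,:2].astype(np.float32)*1000); print(n,lab,'fin',len(P),r,P[:,2].max().round(3), P.mean(0).round(3))
    # dock plate/rims
    m=(x>.42)&(x<.56)&(y>-.2)&(y<.1)&(z>.006)&(z<.04)
    m=cv2.morphologyEx(m.astype(np.uint8),cv2.MORPH_OPEN,np.ones((3,3)))>0; P=W[m]
    print(n,'dock rect mm',cv2.minAreaRect(P[:,:2].astype(np.float32)*1000))
    h,_=np.histogram(P[:,2],bins=np.arange(.006,.042,.003)); print(h)
    rim=P[(P[:,2]>.024)&(P[:,2]<.036)&(P[:,1]>-.09)]
    print('  rim',cv2.minAreaRect(rim[:,:2].astype(np.float32)*1000))
    t=teal&(x>.42)&(x<.56)&(y>-.26)&(y<-.15)&(z>.1);print('  handle top',W[t][W[t][:,2]>.185].mean(0).round(3),W[t].max(0).round(3), W[t].min(0).round(3))
E
```

```text
side tab 328 [0.568 0.17  0.09 ] [0.582 0.24  0.143] mean [0.5741 0.2054 0.1342] slope dx/dy -0.109
side blue fin 110 ((630.9991455078125, 254.626708984375), (45.59580993652344, 19.203170776367188), 5.171267509460449) 0.118 [0.627 0.257 0.111]
side yel fin 84 ((642.2847290039062, 170.72511291503906), (44.32540512084961, 18.413070678710938), 7.314199447631836) 0.119 [0.641 0.173 0.112]
side dock rect mm ((496.23773193359375, -78.83201599121094), (229.1205291748047, 94.93498992919922), 86.00666809082031)
[ 44 100 135  83 215 223  99 103 129  27   9   4]
  rim ((502.43414306640625, -27.805282592773438), (126.48528289794922, 74.64600372314453), 86.1947250366211)
  handle top [ 0.486 -0.189  0.193] [ 0.501 -0.169  0.2  ] [ 0.476 -0.204  0.106]
top tab 105 [0.568 0.167 0.096] [0.578 0.237 0.145] mean [0.573  0.2006 0.1368] slope dx/dy -0.086
top blue fin 93 ((630.191162109375, 250.76698303222656), (44.44754409790039, 16.203678131103516), 5.007202625274658) 0.119 [0.629 0.25  0.113]
top yel fin 85 ((639.0236206054688, 166.22598266601562), (43.9576530456543, 15.79896354675293), 4.32333517074585) 0.12 [0.638 0.166 0.113]
top dock rect mm ((495.5325622558594, -85.43721008300781), (231.3853759765625, 90.88375854492188), 85.55799865722656)
[164 259 291 287 327 181  93  94  67  23   5   1]
  rim ((500.3677062988281, -30.776134490966797), (121.48592376708984, 70.78685760498047), 85.36170196533203)
  handle top [ 0.486 -0.197  0.194] [ 0.499 -0.174  0.204] [ 0.475 -0.211  0.113]
```

```bash
cat >> h.py <<'E'
from scipy.spatial.transform import Rotation as Ro
RO=np.array([.630,.209,0]); RY=5.5      # rack origin, yaw
DO=np.array([.4995,-.032,0]); DY=-4.4   # dock
def pose(frame,p,tilt=0,yaw=0):
    """frame 'r'/'d'; p in mm in frame; tilt: tool body leans to frame -x (after extra yaw); -> pos,R"""
    O,Y=(RO,RY) if frame=='r' else (DO,DY)
    Z=Ro.from_euler('z',Y,degrees=True)
    return O+Z.apply(np.array(p)/1e3), Z*Ro.from_euler('z',yaw,degrees=True)*Ro.from_euler('y',-tilt,degrees=True)*Ro.from_matrix(np.diag([1,-1,-1.]))
def cur(st=None):
    st=st or env.read_state(); q=np.array(st['ee_rot']); return np.array(st['eef_pos']),Ro.from_quat(q[[1,2,3,0]])
def plan(*targets):
    c=cur()
    for t in targets:
        d=c[1].inv().apply(t[0]-c[0])*100; r=(c[1].inv()*t[1]).as_rotvec(degrees=True)
        print('turn',r.round(1),'shift cm',d.round(2),'| world',t[0].round(3)); c=t
E
python3 - <<'E'
from h import *
a=(np.array([.40,-.15,.28]),Ro.from_euler('z',5.5,degrees=True)*Ro.from_matrix(np.diag([1,-1,-1.])))
plan(a,pose('r',[-22,0,220],28.6),pose('r',[-22,0,120],28.6))
E
```

```text
turn [-0.1 -0.  13.7] shift cm [ 32.84 -25.16  -8.47] | world [ 0.4  -0.15  0.28]
turn [ 0.  28.6 -0. ] shift cm [ 24.13 -33.53   6.  ] | world [0.608 0.207 0.22 ]
turn [0. 0. 0.] shift cm [-4.79 -0.    8.78] | world [0.608 0.207 0.12 ]
```

```bash
python3 -m inch '[[[0,0,3,3,-2,-1.5,4],[0,0,6,6,-5,-3,0],[0,0,9,9.5,-7,-4.5,0],[0,0,12,13,-10,-6,0],[0,0,13.7,16.5,-12.5,-8.5,0]]]' 20
python3 - <<'E'
from h import *
a=(np.array([.40,-.15,.28]),Ro.from_euler('z',5.5,degrees=True)*Ro.from_matrix(np.diag([1,-1,-1.])))
plan(a,pose('r',[-22,0,220],28.6))
E
```

```text
clock: 0.52
eef_pos: [0.2778, -0.335, 0.271]
ee_rot: [-0.001, 0.999, 0.046, -0.001]
wrist_force: [1.1, -0.8, -0.4]
width: 0.684
turn [-0.2  0.1 -0.2] shift cm [ 13.87 -17.29  -0.87] | world [ 0.4  -0.15  0.28]
turn [ 0.  28.6 -0. ] shift cm [ 24.13 -33.53   6.  ] | world [0.608 0.207 0.22 ]
```

```bash
python3 -m inch '[[[0,0,0,2.5,-3,0,0],[0,0,0,5,-6.5,-0.3,0],[0,0,0,8,-10,-0.5,0],[0,0,0,11,-13,-0.8,0],[0,0,0,13,-16.5,-0.9,0]]]' |tail -5
python3 -m inch '[[[0,0,0,2,-3,0,0],[0,0,0,4,-6.5,0,0],[0,0,0,6,-10,0,0],[0,0,0,8,-13.5,0,0],[0,0,0,9,-17,0,0]]]'
python3 - <<'E'
from h import *
plan(pose('r',[-30,0,230],28.6),pose('r',[-22,0,120],28.6))
E
```

```text
clock: 0.93
eef_pos: [0.3903, -0.1641, 0.2805]
ee_rot: [0.0, 0.999, 0.048, 0.0]
wrist_force: [0.7, -0.8, -0.5]
width: 0.322
clock: 1.35
eef_pos: [0.4634, 0.0144, 0.2799]
ee_rot: [-0.0, 0.999, 0.048, -0.0]
wrist_force: [-1.4, -0.7, -0.1]
width: 0.012
turn [-0.  28.6 -0. ] shift cm [ 15.45 -17.77   4.99] | world [0.6   0.206 0.23 ]
turn [0. 0. 0.] shift cm [-4.56  0.   10.04] | world [0.608 0.207 0.12 ]
```

```bash
python3 -m inch '[[[0,6,0,2.6,-3.2,0,0],[0,12,0,5.2,-6.4,0,0],[0,18,0,8,-9.6,1,0],[0,24,0,10.6,-12.8,2,0],[0,28.6,0,13,-16,3.5,0]]]' 
python3 -m inch '[[[0,0,0,0,0,0,0],[0,0,0,0,0,0,0],[0,0,0,0,0,0,0],[0,0,0,0,0,0,0],[0,0,0,0,0,0,0]]]' |head -2
python3 - <<'E'
from h import *
plan(pose('r',[-22,0,150],28.6),pose('r',[-22,0,120],28.6))
for n in("side","top"):
    s=snap(n); np.savez(n+"1.npz",**s)
    if n=="side": cv2.imwrite("pics/side1.png",cv2.resize(s["img"][100:310,120:400],None,fx=2.8,fy=2.8))
E
```

```text
clock: 1.77
eef_pos: [0.5752, 0.1831, 0.2479]
ee_rot: [-0.013, 0.967, 0.047, 0.25]
wrist_force: [0.2, -1.6, -1.3]
width: 0.005
clock: 2.18
eef_pos: [0.5752, 0.1797, 0.2476]
turn [ 0.1 -0.1 -0.1] shift cm [-1.59 -2.4  10.25] | world [0.608 0.207 0.15 ]
turn [0. 0. 0.] shift cm [-1.44 -0.    2.63] | world [0.608 0.207 0.12 ]
```

View pics/side1.png

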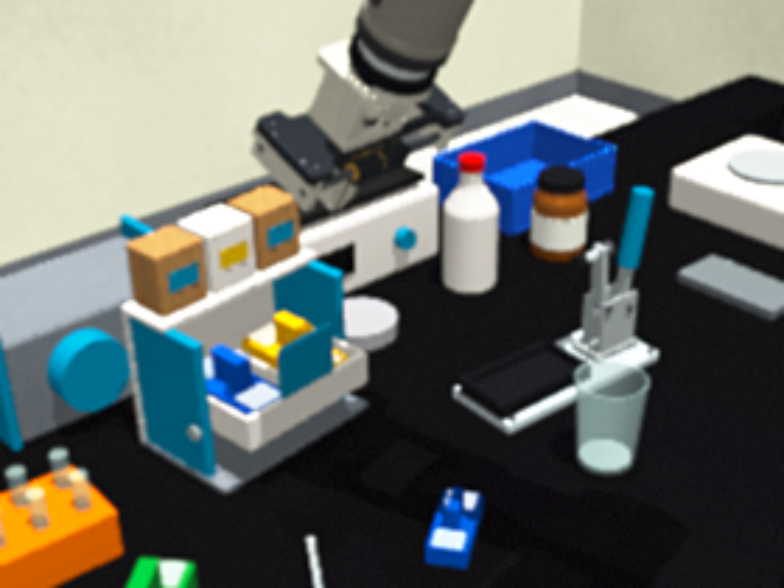

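The gripper is above the tab, closed and tilted, and the path down between the fins, at about (230,360) and (290,325), is clear.

```bash
python3 -m inch '[[[0,0,0,1,-1,0,0],[0,0,0,1,-2.4,2.5,0],[0,0,0,0,-2.4,5.5,0],[0,0,0,-0.8,-2.4,8,0],[0,0,0,-1.6,-2.4,10.2,0]]]' |head -2
python3 -m inch '[[[0,0,0,-0.5,0,0.9,0],[0,0,0,-1,0,1.8,0],[0,0,0,-1.4,0,2.6,0],[0,0,0,-1.4,0,2.6,0],[0,0,0,-1.4,0,2.6,0]]]' 
python3 - <<'E'
from h import *
plan(pose('r',[-22,0,120],28.6),pose('r',[-45,0,107],28.6),pose('r',[-68,0,92],28.6))
E
```

```text
clock: 2.7
eef_pos: [0.6072, 0.2075, 0.1481]
clock: 3.12
eef_pos: [0.6073, 0.2077, 0.1199]
ee_rot: [-0.012, 0.968, 0.046, 0.247]
wrist_force: [0.2, -0.1, 0.5]
width: 0.003
turn [ 0.  0. -0.] shift cm [0.07 0.09 0.03] | world [0.608 0.207 0.12 ]
turn [0. 0. 0.] shift cm [-2.64 -0.    0.04] | world [0.585 0.205 0.107]
turn [0. 0. 0.] shift cm [-2.74 -0.    0.22] | world [0.562 0.202 0.092]
```

```bash
python3 -m inch '[[[0,0,0,-0.5,0,0,0],[0,0,0,-1.1,0,0,0],[0,0,0,-1.6,0,0,0],[0,0,0,-2.1,0,0,0],[0,0,0,-2.6,0,0,0]]]' 
python3 -m inch '[[[0,0,0,-0.5,0,0,0],[0,0,0,-1.1,0,0.1,0],[0,0,0,-1.6,0,0.1,0],[0,0,0,-2.1,0,0.2,0],[0,0,0,-2.7,0,0.2,0]]]' 
python3 -m inch '[[[0,0,0,-0.1,0,0,0],[0,0,0,-0.2,0,0,0],[0,0,0,-0.4,0,0,0],[0,0,0,-0.4,0,0,0],[0,0,0,-0.4,0,0,0]]]' 
```

```text
clock: 3.53
eef_pos: [0.5846, 0.2061, 0.1083]
ee_rot: [-0.012, 0.968, 0.046, 0.248]
wrist_force: [2.0, 1.0, 3.6]
width: 0.006
clock: 3.95
eef_pos: [0.5613, 0.2037, 0.0923]
ee_rot: [-0.012, 0.968, 0.046, 0.247]
wrist_force: [0.9, -0.2, 4.1]
width: 0.009
clock: 4.37
eef_pos: [0.5576, 0.2032, 0.0901]
ee_rot: [-0.012, 0.968, 0.046, 0.246]
wrist_force: [-0.4, 0.2, -0.2]
width: 0.006
```

```bash
python3 -m inch '[[[0,0,0,-0.2,0,0,0],[0,0,0,-0.4,0,0,0],[0,0,0,-0.6,0,0,0],[0,0,0,-0.7,0,0,0],[0,0,0,-0.8,0,0,0]]]' 
python3 -m inch '[[[0,0,0,-0.2,0,0,0],[0,0,0,-0.4,0,0,0],[0,0,0,-0.6,0,0,0],[0,0,0,-0.7,0,0,0],[0,0,0,-0.8,0,0,0]]]' 
python3 - <<'E'
from h import *
s=snap("side");cv2.imwrite("pics/side2.png",cv2.resize(s["img"][160:300,140:300],None,fx=4,fy=4))
E
```

```text
clock: 4.78
eef_pos: [0.551, 0.2027, 0.0869]
ee_rot: [-0.012, 0.968, 0.046, 0.247]
wrist_force: [-0.1, -0.7, 0.2]
width: 0.007
clock: 5.2
eef_pos: [0.5441, 0.2021, 0.0831]
ee_rot: [-0.012, 0.968, 0.046, 0.247]
wrist_force: [-0.3, -0.0, -0.2]
width: 0.004
```

View pics/side2.png

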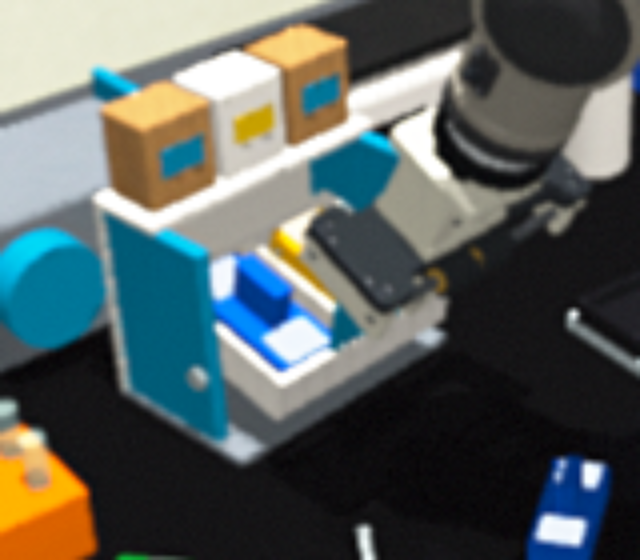

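The bin is partly tilted. The tab shows at about (345,325) beside the fingertips, but the force is near zero, so I measure the tilt.

```bash
cat >> h.py <<'E'
def rack(W): return Ro.from_euler('z',-RY,degrees=True).apply((W-RO).reshape(-1,3)).reshape(W.shape)
def binview():
    for n in("side","top"):
        s=snap(n);hsv=cv2.cvtColor(s["img"],cv2.COLOR_BGR2HSV);Q=rack(cloud(s))*1000;x,y,z=Q[...,0],Q[...,1],Q[...,2]
        for lab,lo,hi,r in(('tab',(88,90,30),(104,255,255),(y>-50)&(y<50)&(x<-30)&(x>-130)&(z>40)&(z<150)),
                           ('blue',(105,120,50),(126,255,255),(y>5)&(y<80)&(x>-90)&(x<80)&(z>40)&(z<150)),
                           ('yel',(18,100,90),(34,255,255),(y<-5)&(y>-80)&(x>-90)&(x<80)&(z>40)&(z<150))):
            P=Q[(cv2.inRange(hsv,lo,hi)>0)&r]
            if len(P)<6: print(n,lab,'none'); continue
            top=P[P[:,2]>np.percentile(P[:,2],90)-3]
            print(n,lab,len(P),'top mean',top.mean(0).round(0),'min',P.min(0).round(0),'max',P.max(0).round(0))
            if lab!='tab':
                # tilt from slope of top-facing points across x
                f=np.polyfit(P[:,0],P[:,2],1); print('   slope dz/dx',f[0].round(2))
E
python3 - <<'E'
from h import *
binview()
p,R=cur(); print('tip rack',rack(p)*1000)
E
```

```text
side tab 55 top mean [-70.  34. 105.] min [-75.   9.  73.] max [-31.  37. 112.]
side blue 234 top mean [ -7.  47. 116.] min [-61.  19.  68.] max [ 44.  72. 123.]
   slope dz/dx 0.27
side yel 76 top mean [ 44. -21.  96.] min [ -9. -61.  65.] max [ 65. -13.  99.]
   slope dz/dx 0.42
top tab 77 top mean [-76.  -2. 123.] min [-78. -36.  78.] max [-61.  32. 127.]
top blue 326 top mean [ -5.  42. 115.] min [-55.  16.  54.] max [ 44.  65. 122.]
   slope dz/dx 0.18
top yel 342 top mean [ -5. -44. 116.] min [-54. -69.  46.] max [ 41. -19. 122.]
   slope dz/dx 0.19
tip rack [-86.04803087   1.30688837  83.17082693]
```

```bash
python3 - <<'E'
from h import *
s=snap("top");cv2.imwrite("pics/top2.png",cv2.resize(s["img"][140:280,150:310],None,fx=4,fy=4,interpolation=cv2.INTER_CUBIC))
E
```

```text
(no output)
```

View pics/top2.png

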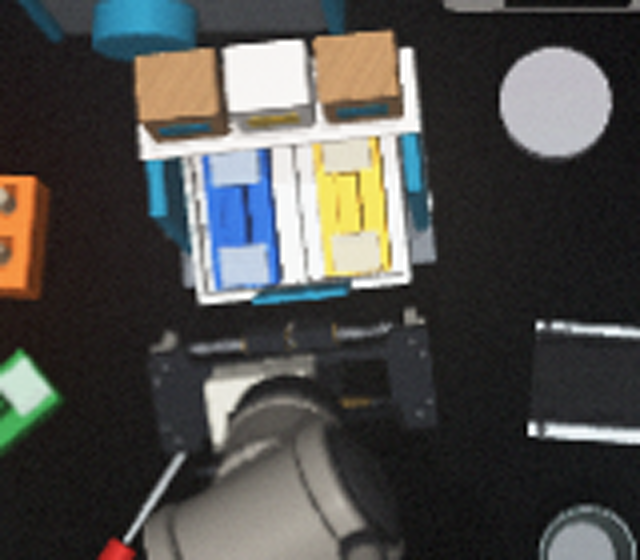

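```bash
python3 - <<'E'
from h import *
p,R=cur()
for n,o in(("side",(140,160)),("top",(150,140))):
    s=snap(n);T=np.linalg.inv(s["extrinsics"])
    for lab,q in(('tcp',p),('grasp',p-R.apply([0,0,.019])),('body',p-R.apply([0,0,.066])),('body corner y+',p-R.apply([0,.095,.066])),('body y-',p-R.apply([0,-.095,.066]))):
        u=cv2.projectPoints(q[None],cv2.Rodrigues(T[:3,:3])[0],T[:3,3],np.array(s["intrinsics"]),np.array(s["dist_coeffs"]))[0].ravel()
        print(n,lab,((u-o)*4).round(0))
E
```

```text
side tcp [391. 328.]
side grasp [399. 312.]
side body [422. 271.]
side body corner y+ [313. 333.]
side body y- [519. 215.]
top tcp [300. 317.]
top grasp [298. 326.]
top body [295. 350.]
top body corner y+ [162. 364.]
top body y- [428. 336.]
```

The fingers slid over the tab: the top crop shows the gripper wholly in front of it at (295,340), and the bin at about 0.26 rad. Now I press the tab's top edge downward and forward, with the tip face parallel to it.

```bash
python3 - <<'E'
from h import *
plan(pose('r',[-115,0,100],28.6),pose('r',[-110,0,150],28.6),pose('r',[-79,0,145],28.6),pose('r',[-86,0,112],28.6),pose('r',[-88,0,102],28.6))
E
```

```text
turn [ 0. -0. -0.] shift cm [-1.75  0.13 -2.86] | world [0.516 0.198 0.1  ]
turn [0. 0. 0.] shift cm [ 2.83 -0.   -4.15] | world [0.521 0.198 0.15 ]
turn [0. 0. 0.] shift cm [2.48 0.   1.92] | world [0.551 0.201 0.145]
turn [0. 0. 0.] shift cm [-2.19 -0.    2.56] | world [0.544 0.201 0.112]
turn [0. 0. 0.] shift cm [-0.65 -0.    0.78] | world [0.542 0.201 0.102]
```

```bash
python3 -m inch '[[[0,0,0,-1.8,0,-2.8,0],[0,0,0,0,0,-5.2,0],[0,0,0,1,0,-7,0],[0,0,0,2.3,0,-6,0],[0,0,0,3.5,0,-5.1,0]]]' 
python3 -m inch '[[[0,0,0,-0.4,0,0.5,0],[0,0,0,-0.8,0,1,0],[0,0,0,-1.3,0,1.5,0],[0,0,0,-1.8,0,2,0],[0,0,0,-2.2,0,2.5,0]]]' 
python3 -m inch '[[[0,0,0,-0.2,0,0.2,0],[0,0,0,-0.4,0,0.4,0],[0,0,0,-0.5,0,0.5,0],[0,0,0,-0.6,0,0.6,0],[0,0,0,-0.6,0,0.7,0]]]' 
python3 - <<'E'
from h import *
binview()
p,R=cur(); print('tip rack',rack(p)*1000)
E
```

```text
clock: 5.92
eef_pos: [0.5517, 0.2032, 0.1471]
ee_rot: [-0.012, 0.967, 0.046, 0.249]
wrist_force: [-0.6, -0.2, -0.0]
width: 0.004
clock: 6.33
eef_pos: [0.5418, 0.2018, 0.1108]
ee_rot: [-0.012, 0.968, 0.047, 0.246]
wrist_force: [0.1, -0.4, -1.0]
width: 0.004
clock: 6.75
eef_pos: [0.5413, 0.2018, 0.1033]
ee_rot: [-0.012, 0.968, 0.046, 0.247]
wrist_force: [-0.8, -0.1, 0.4]
width: 0.006
side tab 132 top mean [-73.  30. 118.] min [-76. -29.  72.] max [-34.  37. 125.]
side blue 252 top mean [ -4.  47. 116.] min [-63.   5.  62.] max [ 45.  71. 121.]
   slope dz/dx 0.31
side yel 141 top mean [ 39. -19.  93.] min [-52. -63.  66.] max [ 63. -13.  98.]
   slope dz/dx 0.21
top tab 78 top mean [-75.  -0. 124.] min [-78. -36.  78.] max [-62.  32. 128.]
top blue 328 top mean [ -5.  41. 115.] min [-55.  16.  53.] max [ 44.  65. 122.]
   slope dz/dx 0.18
top yel 343 top mean [ -4. -44. 116.] min [-54. -69.  47.] max [ 42. -19. 122.]
   slope dz/dx 0.19
tip rack [-88.76952324   1.33003681 103.33721767]
```

```bash
python3 - <<'E'
from h import *
plan(pose('r',[-88,0,145],28.6),pose('r',[-70,0,138],28.6),pose('r',[-79,0,118],28.6),pose('r',[-88,0,103],28.6))
E
```

```text
turn [ 0. -0. -0.] shift cm [ 2.06  0.13 -3.62] | world [0.542 0.201 0.145]
turn [0. 0. 0.] shift cm [1.25 0.   1.48] | world [0.56  0.202 0.138]
turn [0. 0. 0.] shift cm [-1.75 -0.    1.33] | world [0.551 0.201 0.118]
turn [0. 0. 0.] shift cm [-1.51 -0.    0.89] | world [0.542 0.201 0.103]
```

```bash
python3 -m inch '[[[0,0,0,1,0,-2,0],[0,0,0,2.1,0,-3.8,0],[0,0,0,2.7,0,-3,0],[0,0,0,3.3,0,-2.1,0],[0,0,0,3.3,0,-2.1,0]]]' |tail -2
python3 -m inch '[[[0,0,0,-0.4,0,0.3,0],[0,0,0,-0.8,0,0.6,0],[0,0,0,-1.1,0,0.9,0],[0,0,0,-1.4,0,1.1,0],[0,0,0,-1.7,0,1.3,0]]]' 
python3 -m inch '[[[0,0,0,-0.3,0,0.2,0],[0,0,0,-0.6,0,0.4,0],[0,0,0,-0.9,0,0.6,0],[0,0,0,-1.2,0,0.8,0],[0,0,0,-1.5,0,0.9,0]]]' 
python3 - <<'E'
from h import *
binview()
p,R=cur(); print('tip rack',rack(p)*1000)
E
```

```text
wrist_force: [0.5, -0.7, -0.1]
width: 0.008
clock: 7.68
eef_pos: [0.5508, 0.2027, 0.117]
ee_rot: [-0.012, 0.968, 0.046, 0.246]
wrist_force: [-0.6, -0.0, 0.6]
width: 0.007
clock: 8.1
eef_pos: [0.5425, 0.2019, 0.1025]
ee_rot: [-0.012, 0.968, 0.046, 0.247]
wrist_force: [-0.0, -0.2, -0.4]
width: 0.006
side tab 132 top mean [-74.  31. 118.] min [-76. -29.  73.] max [-39.  37. 126.]
side blue 242 top mean [ -7.  47. 115.] min [-63.  19.  67.] max [ 47.  71. 121.]
   slope dz/dx 0.28
side yel 136 top mean [ 40. -18.  94.] min [-52. -63.  64.] max [ 63. -14.  99.]
   slope dz/dx 0.21
top tab 79 top mean [-76.  -1. 123.] min [-79. -36.  71.] max [-60.  31. 126.]
top blue 330 top mean [ -3.  41. 116.] min [-56.  16.  53.] max [ 45.  65. 122.]
   slope dz/dx 0.18
top yel 341 top mean [ -4. -44. 115.] min [-54. -69.  50.] max [ 42. -19. 122.]
   slope dz/dx 0.21
tip rack [-88.24974696   1.2477346  102.23703278]
```

```bash
python3 - <<'E'
from h import *
p,R=cur()
for n in("side","top"):
    s=snap(n);W=cloud(s);L=R.inv().apply((W-p).reshape(-1,3)).reshape(W.shape)*1000
    m=(abs(L[...,0])<45)&(abs(L[...,1])<110)&(L[...,2]>-120)&(L[...,2]<25)
    Q=L[m]; print(n,m.sum())
    for a in range(-120,25,12):
        q=Q[(Q[:,2]>=a)&(Q[:,2]<a+12)]
        if len(q): print(a,len(q),q.min(0).round(0),q.max(0).round(0))
    tb=(abs(W[...,0]-.4)<.05)&(abs(W[...,1]-.2)<.05); print('table z',np.nanmedian(W[...,2][tb]).round(4))
s=snap("side"); cv2.imwrite("pics/side3.png",cv2.resize(s["img"][160:280,160:320],None,fx=5,fy=5,interpolation=cv2.INTER_CUBIC))
E
```

```text
side 464
-120 212 [ -35.  -93. -120.] [  36.   83. -108.]
-108 123 [ -35.  -90. -108.] [ 37.  83. -96.]
-96 5 [-29. -86. -95.] [ 35.  82. -92.]
-84 2 [ -9. -22. -81.] [ -8. -17. -81.]
-60 10 [-10. -18. -57.] [ -8.   8. -48.]
-48 16 [-10. -17. -48.] [ -6.  15. -39.]
-36 4 [ -9.  -8. -36.] [ -7.   7. -32.]
-24 4 [ 21. -36. -14.] [ 24. -27. -13.]
-12 19 [ 17. -36. -12.] [ 27. -19.  -0.]
0 27 [ 14. -36.   0.] [22. 22. 12.]
12 36 [ 10. -35.  12.] [18. 32. 24.]
24 6 [ 11. -35.  24.] [14. 29. 25.]
table z 0.2852
top 319
-120 210 [ -26.  -87. -120.] [  37.   88. -108.]
-108 32 [ -27.  -81. -108.] [ 37.  85. -98.]
-84 1 [  6.  -2. -76.] [  6.  -2. -76.]
-60 1 [ 11.  -6. -50.] [ 11.  -6. -50.]
-48 1 [  9.  -7. -37.] [  9.  -7. -37.]
-24 16 [ 19. -27. -16.] [ 24.  35. -12.]
-12 41 [ 17. -30. -12.] [23. 37. -0.]
0 7 [ 18. -20.   2.] [20. 36. 11.]
12 10 [ 15. -29.  13.] [18. 33. 23.]
table z 0.4431
```

View pics/side3.png

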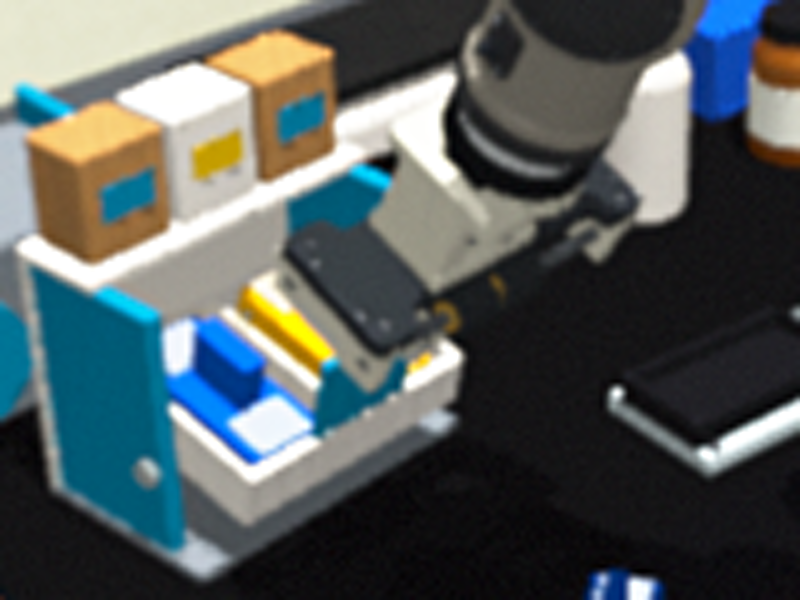

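```bash
python3 - <<'E'
from h import *
q0=Ro.from_quat(np.array([.98602,.16663,0,-.00067])); p0=np.array([.17247,-.49545,.19493])
q1=Ro.from_quat(np.array([.967,.047,.25,-.013])); p1=np.array([.5752,.1797,.2476])
for f,p,R in(("side0",p0,q0),("top0",p0,q0),("side1",p1,q1),("top1",p1,q1)):
    s=dict(np.load(f+".npz"));W=cloud(s);L=R.inv().apply((W-p).reshape(-1,3)).reshape(W.shape)*1000
    m=(abs(L[...,0])<45)&(abs(L[...,1])<110)&(L[...,2]>-130)&(L[...,2]<30)&(W[...,2]>.1)
    Q=L[m]; print(f,m.sum())
    for a in range(-130,30,10):
        q=Q[(Q[:,2]>=a)&(Q[:,2]<a+10)]
        if len(q): print(a,len(q),q.min(0).round(0),q.max(0).round(0))
    z=W[...,2]; tb=(abs(W[...,0]-.35)<.06)&(abs(W[...,1]-.3)<.1); print('table z',np.nanmedian(z[tb]).round(4))
E
```

```text
side0 544
-130 114 [ -36.  -98. -130.] [  38.   84. -120.]
-120 134 [ -36.  -94. -120.] [  39.   91. -110.]
-110 106 [ -35.  -94. -110.] [  38.   77. -100.]
-100 28 [ -26.  -91. -100.] [ 37. -77. -93.]
-90 26 [ -8. -72. -89.] [ 12. -60. -80.]
-80 30 [-10. -70. -80.] [ 12. -41. -70.]
-70 31 [-10. -69. -70.] [ 13. -56. -61.]
-60 28 [-10. -68. -59.] [ 12. -60. -50.]
-50 27 [ -9. -68. -50.] [ 13.  48. -41.]
-40 20 [ -8. -60. -39.] [ 13.  51. -31.]
table z 0.0008
top0 377
-130 98 [ -17.  -95. -129.] [  36.   94. -120.]
-120 197 [ -10.  -93. -120.] [  37.   86. -110.]
-110 50 [ -25.  -88. -110.] [  36.   82. -100.]
-100 14 [ -19.  -88. -100.] [ 36.  87. -94.]
-80 7 [  8.  47. -80.] [ 10.  57. -73.]
-70 3 [  7.  46. -69.] [  7.  47. -61.]
-60 2 [  4.  43. -60.] [  4.  45. -58.]
-50 1 [ -2.  47. -42.] [ -2.  47. -42.]
-40 5 [ -3.  46. -39.] [ 11.  53. -33.]
table z -0.0003
side1 737
-130 185 [ -35.  -97. -130.] [  39.   92. -120.]
-120 247 [ -34.  -93. -120.] [  38.   88. -110.]
-110 172 [ -34.  -92. -110.] [  39.   86. -100.]
-100 38 [ -34.  -89. -100.] [ 40.  82. -95.]
-80 5 [-10. -21. -77.] [ -8. -11. -72.]
-70 20 [-10. -22. -70.] [ -1.   6. -60.]
-60 32 [-10. -22. -59.] [  4.  14. -50.]
-50 28 [ -9. -19. -50.] [  3.  13. -40.]
-40 10 [ -9. -14. -40.] [ -6.  11. -32.]
table z 0.003
top1 428
-130 116 [ -20.  -90. -130.] [  38.   92. -120.]
-120 243 [ -25.  -84. -120.] [  38.   85. -110.]
-110 59 [ -24.  -83. -110.] [  37.   88. -100.]
-100 4 [  1. -77. -98.] [ 31.  31. -95.]
-90 1 [  9.  -3. -80.] [  9.  -3. -80.]
-80 2 [  7.  -3. -80.] [ 12.  -1. -75.]
-50 1 [ 10.  -5. -44.] [ 10.  -5. -44.]
-40 2 [  9.  -8. -36.] [ 10.  -5. -34.]
table z 0.0017
```

Checked in two poses and both cameras, with the table reading z≈0: the physical fingertips end about 30 mm short of the reported TCP along tool z. The body starts at about −94 instead of −66 mm. That explains the slip, so I correct for it.

```bash
cat >> h.py <<'E'
OFF=.030
_p=pose
def pose(*a,**k):
    p,R=_p(*a,**k); return p+R.apply([0,0,OFF]),R   # p = real fingertip
def tip(): p,R=cur(); return p-R.apply([0,0,OFF])
E
python3 - <<'E'
from h import *
plan(pose('r',[-85,0,168],28.6),pose('r',[-38,0,155],28.6),pose('r',[-38,0,100],28.6),pose('r',[-66,0,87],28.6))
E
```

```text
turn [ 0. -0. -0.] shift cm [ 3.32  0.14 -2.59] | world [0.56  0.202 0.142]
turn [0. 0. 0.] shift cm [3.5  0.   3.39] | world [0.606 0.207 0.129]
turn [0. 0. 0.] shift cm [-2.63 -0.    4.83] | world [0.606 0.207 0.074]
turn [0. 0. 0.] shift cm [-3.08  0.   -0.2 ] | world [0.579 0.204 0.061]
```

```bash
python3 -m inch '[[[0,0,0,1.6,0,-1.3,0],[0,0,0,3.3,0,-2.6,0],[0,0,0,5,0,-1,0],[0,0,0,6.8,0,0.8,0],[0,0,0,6.8,0,0.8,0]]]' |head -2
python3 -m inch '[[[0,0,0,-0.6,0,1.2,0],[0,0,0,-1.3,0,2.4,0],[0,0,0,-2,0,3.6,0],[0,0,0,-2.6,0,4.8,0],[0,0,0,-2.6,0,4.8,0]]]' 
python3 -m inch '[[[0,0,0,-0.6,0,0,0],[0,0,0,-1.2,0,0,0],[0,0,0,-1.8,0,0,0],[0,0,0,-2.4,0,-0.1,0],[0,0,0,-3.1,0,-0.2,0]]]' 
python3 - <<'E'
from h import *
binview()
print('tip rack',rack(tip())*1000)
E
```

```text
clock: 8.77
eef_pos: [0.6095, 0.2081, 0.1287]
clock: 9.18
eef_pos: [0.604, 0.2074, 0.0708]
ee_rot: [-0.011, 0.969, 0.046, 0.244]
wrist_force: [-0.2, -0.7, -1.2]
width: 0.005
clock: 9.6
eef_pos: [0.5802, 0.2064, 0.065]
ee_rot: [-0.011, 0.968, 0.046, 0.246]
wrist_force: [7.4, 0.6, -0.8]
width: 0.002
side tab 181 top mean [-90.  22. 114.] min [-129.  -29.   61.] max [-31.  50. 141.]
side blue 247 top mean [-14.  49. 111.] min [-56.  19.  56.] max [ 44.  70. 122.]
   slope dz/dx 0.42
side yel 14 top mean [ 47. -60. 105.] min [-55. -77.  58.] max [ 54. -48. 108.]
   slope dz/dx 0.44
top tab 10 top mean [-89. -30. 102.] min [-91. -36.  66.] max [-68. -27. 104.]
top blue 331 top mean [-14.  42. 115.] min [-53.  16.  51.] max [ 40.  65. 121.]
   slope dz/dx 0.24
top yel 358 top mean [-10. -43. 116.] min [-55. -69.  46.] max [ 41. -19. 125.]
   slope dz/dx 0.29
tip rack [-65.01066892   2.43048372  91.247375  ]
```

```bash
python3 -m inch '[[[0,0,0,-0.2,0,0,0],[0,0,0,-0.4,0,0,0],[0,0,0,-0.5,0,0,0],[0,0,0,-0.5,0,0,0],[0,0,0,-0.5,0,0,0]]]' |tail -3
python3 -m inch '[[[0,0,0,0.4,0,0,0],[0,0,0,0.8,0,0,0],[0,0,0,1.2,0,-0.5,0],[0,0,0,1.8,0,-2,0],[0,0,0,2,0,-5,0]]]' 
python3 - <<'E'
from h import *
binview()
# blue fin: faces, in rack frame
for n in("side","top"):
    s=snap(n);hsv=cv2.cvtColor(s["img"],cv2.COLOR_BGR2HSV);Q=rack(cloud(s))*1000
    B=Ro.from_euler('y',np.rad2deg(.5),degrees=True).apply((Q-[0,0,55]).reshape(-1,3)).reshape(Q.shape) # into bin frame
    m=(cv2.inRange(hsv,(105,120,40),(126,255,255))>0)&(B[...,2]>38)&(B[...,2]<66)&(B[...,1]>5)&(B[...,1]<80)&(abs(B[...,0])<60)
    P=B[m];print(n,'fin bin frame',P.min(0).round(0),P.max(0).round(0)); t=P[P[:,2]>54]; print(len(t),cv2.minAreaRect(t[:,:2].astype(np.float32)),t[:,2].mean())
E
```

```text
ee_rot: [-0.011, 0.968, 0.046, 0.245]
wrist_force: [7.2, 0.2, 0.2]
width: 0.005
clock: 10.53
eef_pos: [0.5686, 0.2055, 0.1144]
ee_rot: [-0.01, 0.969, 0.046, 0.241]
wrist_force: [0.8, 0.4, 0.5]
width: 0.006
side tab 169 top mean [-80.  11. 103.] min [-91. -31.  58.] max [-31.  47. 108.]
side blue 294 top mean [-10.  45. 114.] min [-57.  19.  52.] max [ 39.  73. 123.]
   slope dz/dx 0.43
side yel 260 top mean [  8. -24. 100.] min [-53. -77.  51.] max [ 50. -13. 109.]
   slope dz/dx 0.27
top tab 11 top mean [-91. -27. 103.] min [-91. -35.  68.] max [-70. -20. 105.]
top blue 340 top mean [-12.  41. 114.] min [-56.  16.  55.] max [ 41.  65. 125.]
   slope dz/dx 0.28
top yel 368 top mean [ -8. -44. 115.] min [-56. -69.  41.] max [ 40. -19. 123.]
   slope dz/dx 0.32
side fin bin frame [-15.  36.  38.] [29. 56. 63.]
64 ((6.896112442016602, 45.21207046508789), (19.122201919555664, 44.12679672241211), 89.78622436523438) 59.04993690275033
top fin bin frame [-17.  33.  38.] [27. 49. 65.]
72 ((4.5707244873046875, 41.53695297241211), (15.68065071105957, 42.105857849121094), 89.99826049804688) 59.35940638759509
```

The bin is at its stop (0.5 rad). The fin, in the bin frame, is at about (5, 41.5) with its top at 59. Next is the grasp.

```bash
sed -i 's/^DO=.*/DO=np.array([.4994,-.0356,0]); DY=-4.4/' h.py; python3 - <<'E'
from h import *
print(rack(tip())*1000)
plan(pose('r',[-44.6,41.5,150],28.6),pose('r',[-44.6,41.5,136.6],28.6),pose('r',[-15.8,41.5,84],28.6))
E
```

```text
[-75.01518148   3.05928646 143.48378027]
turn [ 0.2  0.3 -0. ] shift cm [ 3.   -3.86  0.85] | world [0.596 0.247 0.124]
turn [0. 0. 0.] shift cm [-0.64 -0.    1.18] | world [0.596 0.247 0.11 ]
turn [0. 0. 0.] shift cm [ 0.01 -0.    6.  ] | world [0.625 0.25  0.058]
```

```bash
python3 -m inch '[[[0,0,0,0.5,-1,-0.5,5.5],[0,0,0,1.5,-2.5,0,5.5],[0,0,0,3,-3.85,0.8,5.5],[0,0,0,2.4,-3.85,2,5.5],[0,0,0,2.4,-3.85,2,5.5]]]' |tail -4
python3 - <<'E'
from h import *
plan(pose('r',[-15.8,41.5,84],28.6))
s=snap("side"); cv2.imwrite("pics/side4.png",cv2.resize(s["img"][150:280,150:310],None,fx=5,fy=5,interpolation=cv2.INTER_CUBIC))
E
```

```text
eef_pos: [0.5947, 0.2471, 0.1062]
ee_rot: [-0.009, 0.969, 0.046, 0.241]
wrist_force: [-0.7, -0.8, -0.1]
width: 0.321
turn [0.3 0.7 0.1] shift cm [ 0.39 -0.04  5.69] | world [0.625 0.25  0.058]
```

View pics/side4.png

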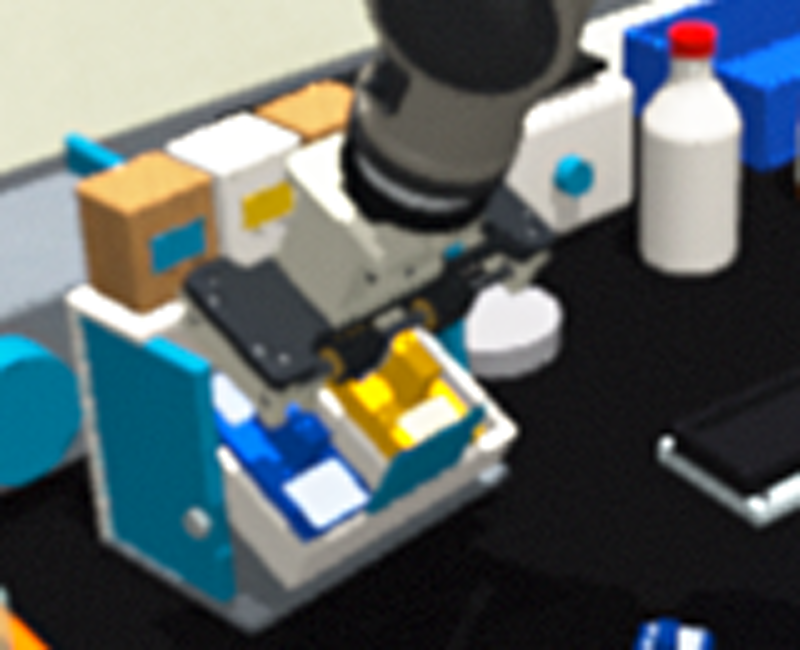

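The left finger at (270,405) stands just outside the blue fin at (305,425). The fingers were still opening, so I give them time, then go down, close and check.

```bash
python3 -m inch '[[[0,0,0,0,0,0,5.5],[0,0,0,0,0,0,5.5],[0,0,0,0.1,0,0,5.5],[0,0.3,0,0.2,0,0.5,5.5],[0,0.7,0,0.4,0,1,5.5]]]' |tail -1
python3 -m inch '[[[0,0,0,0,0,1,5.5],[0,0,0,0,0,2,5.5],[0,0,0,0,0,3,5.5],[0,0,0,0,0,4,5.5],[0,0,0,0,0,4.6,5.5]]]' 
python3 - <<'E'
from h import *
plan(pose('r',[-15.8,41.5,84],28.6))
E
```

```text
width: 0.599
clock: 12.03
eef_pos: [0.6264, 0.2496, 0.0603]
ee_rot: [-0.01, 0.968, 0.046, 0.248]
wrist_force: [0.4, -1.0, -0.4]
width: 0.602
turn [ 0.2 -0.2 -0. ] shift cm [-0.28 -0.07  0.15] | world [0.625 0.25  0.058]
```

```bash
python3 -m inch '[[[0,0,0,-0.2,0,0.1,4],[0,0,0,-0.2,0,0.1,2],[0,0,0,-0.2,0,0.1,1],[0,0,0,-0.2,0,0.1,1],[0,0,0,-0.2,0,0.1,1]]]' 25
python3 -m inch '[[[0,0,0,0,0,0,1],[0,0,0,0,0,0,1],[0,0,0,0,0,0,1],[0,0,0,0,0,0,1],[0,0,0,0,0,0,1]]]' 
```

```text
clock: 12.45
eef_pos: [0.6252, 0.2499, 0.0612]
ee_rot: [-0.01, 0.967, 0.046, 0.25]
wrist_force: [-0.7, 0.3, 0.3]
width: 0.288
clock: 12.87
eef_pos: [0.6251, 0.2499, 0.0611]
ee_rot: [-0.01, 0.967, 0.046, 0.249]
wrist_force: [-2.6, -0.5, 5.0]
width: 0.175
```

Gripped: width 0.175 × 92 ≈ 16 mm, the fin's thickness. I lift along the bin's normal.

```bash
python3 -m inch '[[[0,0,0,0,0,-0.5,1],[0,0,0,0,0,-1.5,1],[0,0,0,0,0,-3,1],[0,0,0,0,0,-4.5,1],[0,0,0,0,0,-6,1]]]' 
python3 -m inch '[[[0,0,0,0,0,-2,1],[0,0,0,0,0,-4,1],[0,0,0,0,0,-6,1],[0,0,0,1,0,-8,1],[0,0,0,2,0,-10,1]]]' 
python3 - <<'E'
from h import *
binview()
a=(np.array([.52,.10,.26]),Ro.from_euler('z',45,degrees=True)*Ro.from_matrix(np.diag([1,-1,-1.])))
plan(a,pose('d',[0,0,150],0,90))
E
```

```text
clock: 13.28
eef_pos: [0.595, 0.2468, 0.1134]
ee_rot: [-0.01, 0.968, 0.046, 0.248]
wrist_force: [0.0, -0.2, -2.7]
width: 0.174
clock: 13.7
eef_pos: [0.5637, 0.2443, 0.2108]
ee_rot: [-0.01, 0.968, 0.046, 0.248]
wrist_force: [0.9, 0.3, -2.3]
width: 0.175
side tab 157 top mean [-89.   3. 102.] min [-92. -30.  58.] max [-65.  37. 107.]
side blue none
side yel 392 top mean [-10. -34. 107.] min [-84. -78.  49.] max [ 53. -12. 116.]
   slope dz/dx 0.17
top tab 56 top mean [-89.  10. 102.] min [-92.  -1.  65.] max [-68.  26. 105.]
top blue none
top yel 349 top mean [ -6. -43. 114.] min [-56. -69.  45.] max [ 40. -19. 122.]
   slope dz/dx 0.26
turn [ 10.2 -28.1 -38.7] shift cm [-3.08 14.03 -6.86] | world [0.52 0.1  0.26]
turn [  0.    0.  -40.6] shift cm [-11.05   8.13  14.  ] | world [ 0.499 -0.036  0.12 ]
```

```bash
python3 -m inch '[[[1.4,-3.9,-5.4,-0.4,2,-1.5,1],[2.8,-7.8,-10.8,-0.9,4,-3,1],[4.2,-11.8,-16.2,-1.3,6,-4,1],[5.7,-15.7,-21.6,-1.7,8,-5,1],[7.1,-19.6,-27,-2.2,10,-6,1]]]' |head -3
python3 - <<'E'
from h import *
plan(pose('d',[0,30,165],0,80),pose('d',[0,0,150],0,90))
E
```

```text
clock: 14.22
eef_pos: [0.5256, 0.1392, 0.2524]
ee_rot: [-0.004, 0.959, 0.271, 0.085]
turn [  5.7  -8.2 -43.9] shift cm [-11.48  10.66  10.39] | world [ 0.502 -0.006  0.135]
turn [  0.   0. -10.] shift cm [-2.95  0.52  1.5 ] | world [ 0.499 -0.036  0.12 ]
```

```bash
python3 -m inch '[[[0.8,-1.2,-6.6,-1.7,1.6,1.5,1],[1.7,-2.5,-13.2,-3.4,3.2,3,1],[2.6,-3.7,-19.7,-5.2,4.8,4.7,1],[3.4,-4.9,-26.3,-6.9,6.4,6.2,1],[4.3,-6.1,-33,-8.6,8,7.8,1]]]' |head -3
python3 - <<'E'
from h import *
plan(pose('d',[0,0,150],0,90))
E
```

```text
clock: 14.63
eef_pos: [0.5077, 0.0308, 0.1622]
ee_rot: [-0.001, 0.844, 0.535, 0.023]
turn [  1.7  -2.  -20.9] shift cm [-6.52  1.99  4.02] | world [ 0.499 -0.036  0.12 ]
```

```bash
python3 -m inch '[[[0.5,-0.6,-6,-1.6,0.5,0.8,1],[1,-1.2,-12,-3.2,1,1.6,1],[1.4,-1.7,-18,-4.8,1.5,2.5,1],[1.7,-2,-20.9,-6.5,2,3.4,1],[1.7,-2,-20.9,-6.5,2,4,1]]]' |head -2
python3 -m inch '[[[0,0,0,0,0,0,1],[0,0,0,0,0,0,1],[0,0,0,0,0,0,1],[0,0,0,0,0,0,1],[0,0,0,0,0,0,1]]]'
cat >> h.py <<'E'
def dock(W): return Ro.from_euler('z',-DY,degrees=True).apply((W-DO).reshape(-1,3)).reshape(W.shape)*1000
def bluedock(zlo):
    for n in("side","top"):
        s=snap(n);hsv=cv2.cvtColor(s["img"],cv2.COLOR_BGR2HSV);Q=dock(cloud(s))
        m=(cv2.inRange(hsv,(105,110,40),(126,255,255))>0)&(abs(Q[...,0])<60)&(abs(Q[...,1])<90)&(Q[...,2]>zlo)
        P=Q[m];print(n,'blue',len(P),P.min(0).round(0),P.max(0).round(0)) if m.sum() else print(n,'none')
        r=cv2.minAreaRect(P[:,:2].astype(np.float32)); print('  rect',np.round(r[0],1),np.round(r[1],1),round(r[2],1))
E
python3 - <<'E'
from h import *
plan(pose('d',[0,0,150],0,90))
print(dock(tip()))
bluedock(80)
for n in("side","top"):
    s=snap(n); cv2.imwrite(f"pics/{n}5.png",cv2.resize(s["img"][150:300,220:400],None,fx=4,fy=4,interpolation=cv2.INTER_CUBIC))
a=cv2.imread("pics/side5.png");b=cv2.imread("pics/top5.png");cv2.imwrite("pics/both5.png",cv2.resize(np.hstack([a,b]),(800,333)))
E
```

```text
clock: 15.05
eef_pos: [0.4992, -0.0363, 0.1199]
clock: 15.47
eef_pos: [0.5009, -0.0336, 0.1227]
ee_rot: [0.001, 0.735, 0.678, 0.002]
wrist_force: [0.2, -0.8, -3.7]
width: 0.174
turn [ 0.3 -0.  -0.2] shift cm [-0.21 -0.13  0.27] | world [ 0.499 -0.036  0.12 ]
[  1.18562125   2.10010559 152.67707492]
side blue 478 [-56. -64. 117.] [ 26.  65. 264.]
  rect [-12.2   7.8] [128.3  64.5] 70.0
top blue 2 [-22.  34. 144.] [-19.  34. 144.]
  rect [-20.2  34.2] [2.8 0. ] -176.3
```

View pics/both5.png

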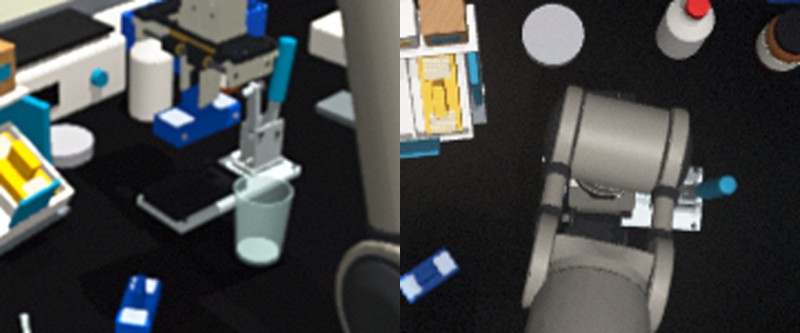

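The left panel shows the cartridge held level over the bed at (195,118). The right panel, from the top camera, is hidden by the arm. Next I measure the held block against the bed in the same (side) camera.

```bash
python3 - <<'E'
from h import *
s=snap("side");hsv=cv2.cvtColor(s["img"],cv2.COLOR_BGR2HSV);Q=dock(cloud(s))
u=(abs(Q[...,0])<50)&(abs(Q[...,1])<85)&(Q[...,2]>105)&(Q[...,2]<185)
P=Q[u&(cv2.inRange(hsv,(105,110,30),(126,255,255))>0)]
h,e=np.histogram(P[:,2],bins=np.arange(105,186,5));print('z',dict(zip(e,h)))
m=u&(cv2.inRange(hsv,(100,30,40),(130,255,255))>0)&(Q[...,2]<152)
c,n=cv2.connectedComponents(m.astype(np.uint8))
for k in range(1,c):
    R_=Q[n==k]
    if len(R_)>30: print(len(R_),np.percentile(R_,1,axis=0).round(0),np.percentile(R_,99,axis=0).round(0)); T=R_[R_[:,2]>np.percentile(R_[:,2],95)-6]; print(' top',cv2.minAreaRect(T[:,:2].astype(np.float32)),T[:,2].mean()); F=R_[R_[:,2]<138]; f=np.polyfit(F[:,1],F[:,0],1); print(' front face x=',f.round(3), 'low edge z by y:',[ (int(a),np.min(F[(F[:,1]>a)&(F[:,1]<a+15),2],initial=999).round(0)) for a in range(-60,60,15)])
B=Q[(abs(Q[...,0])<52)&(abs(Q[...,1])<75)&(Q[...,2]>24)&(Q[...,2]<36)]
r=cv2.minAreaRect(B[:,:2].astype(np.float32));print('rims side',r, np.percentile(B,[1,99],axis=0).round(0))
E
```

```text
z {np.int64(105): np.int64(0), np.int64(110): np.int64(0), np.int64(115): np.int64(15), np.int64(120): np.int64(53), np.int64(125): np.int64(63), np.int64(130): np.int64(57), np.int64(135): np.int64(59), np.int64(140): np.int64(70), np.int64(145): np.int64(79), np.int64(150): np.int64(16), np.int64(155): np.int64(9), np.int64(160): np.int64(11), np.int64(165): np.int64(13), np.int64(170): np.int64(8), np.int64(175): np.int64(28), np.int64(180): np.int64(0)}
473 [-25. -63. 119.] [ 25.  63. 151.]
 top ((1.3574905395507812, 7.363563537597656), (109.0048599243164, 54.231075286865234), 88.7198486328125) 145.8966082302918
 front face x= [  0.162 -17.781] low edge z by y: [(-60, np.float64(120.0)), (-45, np.float64(118.0)), (-30, np.float64(120.0)), (-15, np.float64(118.0)), (0, np.float64(117.0)), (15, np.float64(119.0)), (30, np.float64(119.0)), (45, np.float64(118.0))]
rims side ((2.153594970703125, 3.5543899536132812), (135.4087677001953, 74.60945892333984), 89.12726593017578) [[-34. -60.  24.]
 [ 38.  71.  33.]]
```

```bash
python3 - <<'E'
from h import *
for f in("top0","side0"):
    s=dict(np.load(f+".npz"));Q=dock(cloud(s));g=s["img"].max(2)
    B=Q[(abs(Q[...,0])<52)&(abs(Q[...,1])<80)&(Q[...,2]>22)&(Q[...,2]<36)]
    print(f,'rim',np.percentile(B,[1,50,99],axis=0).round(1).tolist())
    # dark bed region
    m=((g<60)&(abs(Q[...,0])<45)&(abs(Q[...,1])<95)&(Q[...,2]>8)&(Q[...,2]<40)).astype(np.uint8)
    c,n,st,_=cv2.connectedComponentsWithStats(m); k=1+st[1:,4].argmax(); D=Q[n==k]
    print('  black',st[k,4],cv2.minAreaRect(D[:,:2].astype(np.float32)),np.percentile(D,[1,99],axis=0).round(1).tolist(),np.median(D[:,2]).round(1))
    pl=Q[(g>90)&(abs(Q[...,0])<60)&(Q[...,1]>-200)&(Q[...,1]<90)&(Q[...,2]>4)&(Q[...,2]<18)]
    print('  plate',np.percentile(pl,[.5,99.5],axis=0).round(1).tolist())
    m=(Q[...,2]>45)&(Q[...,2]<150)&(abs(Q[...,0])<30)&(Q[...,1]<-60)&(Q[...,1]>-160); br=Q[m]; print('  bracket y',np.percentile(br,[1,99],axis=0).round(1).tolist())
E
```

```text
top0 rim [[-34.6, -64.3, 22.1], [-1.3, -2.0, 27.0], [35.8, 65.3, 34.1]]
  black 907 ((0.9573287963867188, 0.6624908447265625), (129.96383666992188, 69.48896789550781), 89.52246856689453) [[-32.5, -62.5, 12.7], [34.2, 64.8, 33.6]] 20.1
  plate [[-44.3, -163.8, 4.9], [46.0, 63.0, 17.7]]
  bracket y [[-15.6, -151.9, 48.6], [14.4, -67.3, 149.3]]
side0 rim [[-33.6, -60.5, 22.0], [4.2, 12.7, 27.8], [38.4, 70.2, 33.4]]
  black 685 ((2.458354949951172, 4.99658203125), (74.64598083496094, 132.50146484375), 0.5947517156600952) [[-33.4, -57.9, 15.9], [38.1, 69.8, 33.2]] 22.4
  plate [[-45.0, -159.8, 4.2], [46.7, 70.5, 17.9]]
  bracket y [[-15.2, -154.0, 47.3], [17.5, -63.0, 149.4]]
```

```bash
python3 -m inch '[[[0,0,0,-0.24,0.05,1,1],[0,0,0,-0.24,0.05,2.5,1],[0,0,0,-0.24,0.05,4,1],[0,0,0,-0.24,0.05,5.5,1],[0,0,0,-0.24,0.05,6.8,1]]]' |head -2
python3 -m inch '[[[0,0,0,0,0,0.5,1],[0,0,0,0,0,1,1],[0,0,0,0,0,1.5,1],[0,0,0,0,0,2,1],[0,0,0,0,0,2.4,1]]]' |head -4
python3 - <<'E'
from h import *
print(dock(tip()))
s=snap("side");hsv=cv2.cvtColor(s["img"],cv2.COLOR_BGR2HSV);Q=dock(cloud(s))
m=(cv2.inRange(hsv,(100,60,40),(130,255,255))>0)&(abs(Q[...,0])<50)&(abs(Q[...,1])<85)&(Q[...,2]>30)&(Q[...,2]<65)
P=Q[m]; T=P[P[:,2]>np.percentile(P[:,2],90)-6]; print(cv2.minAreaRect(T[:,:2].astype(np.float32)),T[:,2].mean(),P.min(0))
cv2.imwrite("pics/side6.png",cv2.resize(s["img"][170:290,260:400],None,fx=5,fy=5,interpolation=cv2.INTER_CUBIC))
E
```

```text
clock: 16.13
eef_pos: [0.5007, -0.0366, 0.0526]
clock: 16.55
eef_pos: [0.5015, -0.0366, 0.0301]
ee_rot: [0.001, 0.735, 0.678, 0.002]
wrist_force: [-0.3, -0.2, -2.2]
[ 2.04160259 -0.82454042 60.07637387]
((2.7616500854492188, 6.714729309082031), (52.41474533081055, 110.53453063964844), 0.8735440969467163) 53.95737909303349 [-30.3438438  -54.4059161   30.04155945]
```

View pics/side6.png

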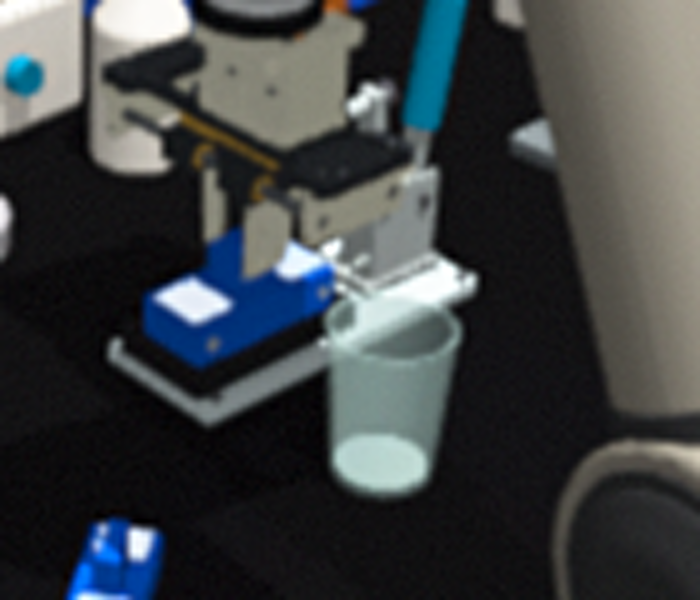

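The cartridge hangs over the bed between the rims at about (240,330). It is within 2 mm of the bed in the same view, with some 6 mm left to go.

```bash
python3 -m inch '[[[0,0,0,-0.12,0,0.1,1],[0,0,0,-0.12,0,0.2,1],[0,0,0,-0.12,0,0.3,1],[0,0,0,-0.12,0,0.4,1],[0,0,0,-0.12,0,0.5,1]]]' |head -4
python3 -m inch '[[[0,0,0,0,0,0.1,1],[0,0,0,0,0,0.2,1],[0,0,0,0,0,0.3,1],[0,0,0,0,0,0.3,1],[0,0,0,0,0,0.3,1]]]' |head -4
```

```text
clock: 17.02
eef_pos: [0.5014, -0.0378, 0.0254]
ee_rot: [0.001, 0.735, 0.678, 0.002]
wrist_force: [-0.7, -2.8, 4.8]
clock: 17.43
eef_pos: [0.5015, -0.0379, 0.0251]
ee_rot: [0.002, 0.735, 0.678, 0.002]
wrist_force: [-8.6, 0.0, 27.3]
```

```bash
python3 -m inch '[[[0,0,0,0,0,-0.1,1],[0,0,0,0,0,-0.25,1],[0,0,0,0,0,-0.25,1],[0,0,0,0,0,-0.25,2],[0,0,0,0,0,-0.25,3]]]' |head -4
python3 - <<'E'
from h import *
s=snap("side");hsv=cv2.cvtColor(s["img"],cv2.COLOR_BGR2HSV);Q=dock(cloud(s))
m=(cv2.inRange(hsv,(100,60,40),(130,255,255))>0)&(abs(Q[...,0])<50)&(abs(Q[...,1])<85)&(Q[...,2]>30)&(Q[...,2]<60)
P=Q[m]; T=P[P[:,2]>np.percentile(P[:,2],70)-4]
wh=(cv2.inRange(hsv,(95,15,170),(130,90,255))>0)&(abs(Q[...,0])<28)&(abs(Q[...,1])<60)&(Q[...,2]>36)&(Q[...,2]<60);print('label z',np.median(Q[wh],axis=0),wh.sum())
print(cv2.minAreaRect(P[P[:,2]>42][:,:2].astype(np.float32)),np.percentile(P[:,2],[50,80,95]))
for a in range(-60,60,20):
    q=P[(P[:,1]>a)&(P[:,1]<a+20)&(P[:,2]>40)]; print(a,len(q),np.percentile(q[:,2],90).round(1) if len(q) else '')
E
```

```text
clock: 17.85
eef_pos: [0.5014, -0.0377, 0.0246]
ee_rot: [0.001, 0.735, 0.678, 0.002]
wrist_force: [-0.4, -0.3, -0.3]
label z [-0.13444438 32.48721073 49.09094478] 102
((2.3466529846191406, 4.1154937744140625), (111.92597961425781, 53.50481033325195), 87.63223266601562) [44.63152283 49.23006879 53.48152791]
-60 13 50.8
-40 21 49.0
-20 30 49.6
0 49 57.0
20 52 57.0
40 60 49.5
```

Seated: the label is at 49 mm (48 expected), and the block's centre is within 1 mm of the bed's in the same view. I release, rise, close, and move over the handle.

```bash
python3 -m inch '[[[0,0,0,0,0,0,4],[0,0,0,0,0,0,4],[0,0,0,0,0,0,4],[0,0,0,0,0,0,4],[0,0,0,0,0,0,4]]]' 20|tail -2
python3 -m inch '[[[0,0,0,0,0,-1,4],[0,0,0,0,0,-2.5,4],[0,0,0,0,0,-5,4],[0,0,0,0,0,-9,4],[0,0,0,0,0,-12.5,4]]]' 
python3 -m inch '[[[0,0,0,0,0,0,0],[0,0,0,0,0,-1,0],[0,0,0,0,0,-2,0],[0,0,0,0,0,-2,0],[0,0,0,0,0,-2,0]]]' 
python3 - <<'E'
from h import *
print(dock(tip()));plan(pose('d',[0,-128,195],0,90),pose('d',[0,-128,172],0,90))
bluedock(30)
E
```

```text
wrist_force: [-1.0, -0.2, 0.4]
width: 0.435
clock: 18.73
eef_pos: [0.5003, -0.0376, 0.1519]
ee_rot: [0.001, 0.735, 0.678, 0.001]
wrist_force: [0.8, 0.0, 0.4]
width: 0.433
clock: 19.15
eef_pos: [0.5009, -0.0378, 0.1703]
ee_rot: [0.002, 0.735, 0.678, 0.002]
wrist_force: [0.1, 0.0, -0.0]
width: 0.12
[  1.47722121  -2.10789612 200.27686149]
turn [ 0.3 -0.  -0.3] shift cm [-12.59  -0.11   0.52] | world [ 0.49  -0.163  0.165]
turn [0. 0. 0.] shift cm [0.  0.  2.3] | world [ 0.49  -0.163  0.142]
side blue 481 [-33. -53.  30.] [ 46.  67. 283.]
  rect [-13.7  16.3] [115.   79.4] 52.0
top blue 11 [-24.  17.  41.] [-15.  26.  49.]
  rect [-20.3  20.2] [8.5 8.9] 48.3
```

```bash
python3 -m inch '[[[0,0,0,-3,0,0,0],[0,0,0,-6.5,0,0,0],[0,0,0,-10,0,0,0],[0,0,0,-12.6,-0.1,0.5,0],[0,0,0,-12.6,-0.1,1.5,0]]]' 
python3 -m inch '[[[0,0,0,0,0,1.3,0],[0,0,0,0,0,1.3,0],[0,0,0,-0.5,0,1.3,0],[0,0,0,-1,0,1.3,0],[0,0,0,-1.5,0,1.3,0]]]' 
python3 - <<'E'
from h import *
print(dock(tip()));s=[pose('d',[0,y,z],0,90) for y,z in((-174,161),(-197,147),(-216,127),(-230,103),(-235,85),(-237,75))];plan(*s)
E
```

```text
clock: 19.67
eef_pos: [0.4894, -0.1678, 0.1545]
ee_rot: [0.002, 0.737, 0.676, 0.001]
wrist_force: [0.1, 0.4, -0.0]
width: 0.01
clock: 20.08
eef_pos: [0.4884, -0.1772, 0.1417]
ee_rot: [0.0, 0.735, 0.678, 0.002]
wrist_force: [1.4, 5.4, -2.4]
width: 0.001
[  -0.19688006 -142.06675745  171.68440459]
turn [ 0.2 -0.2 -0.2] shift cm [-3.2   0.02  1.06] | world [ 0.486 -0.209  0.131]
turn [0. 0. 0.] shift cm [-2.3 -0.   1.4] | world [ 0.484 -0.232  0.117]
turn [0. 0. 0.] shift cm [-1.9  0.   2. ] | world [ 0.483 -0.251  0.097]
turn [0. 0. 0.] shift cm [-1.4 -0.   2.4] | world [ 0.482 -0.265  0.073]
turn [0. 0. 0.] shift cm [-0.5  0.   1.8] | world [ 0.481 -0.27   0.055]
turn [0. 0. 0.] shift cm [-0.2  0.   1. ] | world [ 0.481 -0.272  0.045]
```

Contact force is 5 N, as expected. I push along the arc.

```bash
python3 -m inch '[[[0,0,0,-0.7,0,0.1,0],[0,0,0,-1.4,0,0.4,0],[0,0,0,-2.1,0,0.7,0],[0,0,0,-2.7,0,0.9,0],[0,0,0,-3.2,0,1.1,0]]]' |sed -n '2p;4p'
python3 -m inch '[[[0,0,0,-0.6,0,0.3,0],[0,0,0,-1.2,0,0.6,0],[0,0,0,-1.7,0,0.9,0],[0,0,0,-2,0,1.2,0],[0,0,0,-2.3,0,1.4,0]]]' |sed -n '2p;4p'
python3 -m inch '[[[0,0,0,-0.4,0,0.4,0],[0,0,0,-0.8,0,0.8,0],[0,0,0,-1.2,0,1.2,0],[0,0,0,-1.6,0,1.6,0],[0,0,0,-1.9,0,2,0]]]' |sed -n '2p;4p'
python3 -m inch '[[[0,0,0,-0.3,0,0.4,0],[0,0,0,-0.6,0,0.9,0],[0,0,0,-0.9,0,1.4,0],[0,0,0,-1.2,0,1.9,0],[0,0,0,-1.4,0,2.4,0]]]' |sed -n '2p;4p'
python3 - <<'E'
from h import *
print(dock(tip()));s=[pose('d',[0,y,z],0,90) for y,z in((-235,85),(-237,75))];plan(*s)
E
```

```text
eef_pos: [0.4859, -0.2113, 0.1306]
wrist_force: [1.1, -0.2, -0.2]
eef_pos: [0.4835, -0.2335, 0.1159]
wrist_force: [-0.0, 0.2, 1.3]
eef_pos: [0.4824, -0.2524, 0.096]
wrist_force: [-0.6, 0.6, -0.1]
eef_pos: [0.4814, -0.2657, 0.0722]
wrist_force: [0.1, 2.6, 3.7]
[  -0.37183076 -230.87748849  102.15497817]
turn [ 0.2 -0.1 -0.3] shift cm [-0.42  0.02  1.72] | world [ 0.481 -0.27   0.055]
turn [0. 0. 0.] shift cm [-0.2  0.   1. ] | world [ 0.481 -0.272  0.045]
```

```bash
python3 -m inch '[[[0,0,0,-0.1,0,0.4,0],[0,0,0,-0.2,0,0.8,0],[0,0,0,-0.3,0,1.1,0],[0,0,0,-0.4,0,1.4,0],[0,0,0,-0.4,0,1.7,0]]]' |sed -n '2p;4p'
python3 -m inch '[[[0,0,0,0,0,0.2,0],[0,0,0,-0.1,0,0.4,0],[0,0,0,-0.1,0,0.6,0],[0,0,0,-0.2,0,0.8,0],[0,0,0,-0.2,0,1,0]]]' |sed -n '2p;4p'
python3 -m inch '[[[0,0,0,0,0,0.1,0],[0,0,0,0,0,0.2,0],[0,0,0,0,0,0.2,0],[0,0,0,0,0,0.2,0],[0,0,0,0,0,0.2,0]]]' |sed -n '2p;4p'
python3 - <<'E'
from h import *
print(dock(tip()))
for n in("side","top"):
    s=snap(n);hsv=cv2.cvtColor(s["img"],cv2.COLOR_BGR2HSV);Q=dock(cloud(s))
    P=Q[(cv2.inRange(hsv,(88,90,30),(104,255,255))>0)&(abs(Q[...,0])<30)&(Q[...,1]<-160)&(Q[...,1]>-300)&(Q[...,2]>20)&(Q[...,2]<220)]
    print(n,len(P),P.min(0).round(0),P.max(0).round(0),'dz/dy',np.polyfit(P[:,1],P[:,2],1)) if len(P)>5 else print(n,len(P))
E
```

```text
eef_pos: [0.4811, -0.2702, 0.0551]
wrist_force: [0.3, -0.4, 0.1]
eef_pos: [0.4813, -0.2713, 0.0486]
wrist_force: [-11.3, 11.9, 43.3]
eef_pos: [0.4814, -0.2713, 0.0486]
wrist_force: [-11.2, 11.0, 41.9]
[-1.26042363e-02 -2.36420501e+02  7.86218208e+01]
side 107 [ -13. -242.   57.] [  11. -180.   83.] dz/dy [-3.74565378e-02  6.55690653e+01]
top 94 [ -17. -224.   66.] [  11. -186.  158.] dz/dy [-5.23007079e-02  6.56557320e+01]
```

The handle is level and at its stop (43 N on the fingers). I retract straight up and look.

```bash
python3 -m inch '[[[0,0,0,0,0,-0.5,0],[0,0,0,0,0,-1.5,0],[0,0,0,0,0,-4,0],[0,0,0,0,0,-8,0],[0,0,0,0,0,-11.5,0]]]' |sed -n '2p;4p'
python3 -m inch '[[[0,0,0,0,0,-2,0],[0,0,0,0,0,-4,0],[0,0,0,0,0,-6,0],[0,0,0,0,0,-6,0],[0,0,0,0,0,-6,0]]]' |sed -n '2p;4p'
python3 - <<'E'
from h import *
for n in("side","top"):
    s=snap(n);hsv=cv2.cvtColor(s["img"],cv2.COLOR_BGR2HSV);Q=dock(cloud(s))
    P=Q[(cv2.inRange(hsv,(88,90,30),(104,255,255))>0)&(abs(Q[...,0])<30)&(Q[...,1]<-160)&(Q[...,1]>-300)&(Q[...,2]>20)&(Q[...,2]<100)]
    print(n,len(P),P.min(0).round(0),P.max(0).round(0),'dz/dy',np.polyfit(P[:,1],P[:,2],1))
bluedock(30)
s=snap("side");cv2.imwrite("pics/side7.png",cv2.resize(s["img"][150:280,150:390],None,fx=3.3,fy=3.3,interpolation=cv2.INTER_CUBIC))
print(dock(tip()),rack(tip())*1e3)
plan((np.array([.42,0,.30]),Ro.from_euler('z',40,degrees=True)*Ro.from_matrix(np.diag([1,-1,-1.]))))
E
```

```text
eef_pos: [0.4803, -0.2718, 0.1599]
wrist_force: [0.7, -1.1, -0.5]
eef_pos: [0.4808, -0.2723, 0.2193]
wrist_force: [-0.3, 0.0, 0.5]
side 148 [ -12. -267.   59.] [  13. -181.   86.] dz/dy [-0.07906126 57.14502169]
top 196 [ -13. -264.   61.] [  12. -185.   84.] dz/dy [-5.49157586e-02  6.34376260e+01]
side blue 480 [-32. -53.  30.] [36. 68. 83.]
  rect [-3.1  6.4] [122.4  64.7] 81.9
top blue 366 [-25. -56.  30.] [30. 54. 86.]
  rect [ 2.8 -1. ] [110.2  54.6] 89.8
[  -1.38054765 -236.86076032  247.19932574] [-195.52586236 -464.05284251  247.19932574]
turn [ 0.  -0.1 45.3] shift cm [26.6  -8.16 -8.24] | world [0.42 0.   0.3 ]
```

View pics/side7.png

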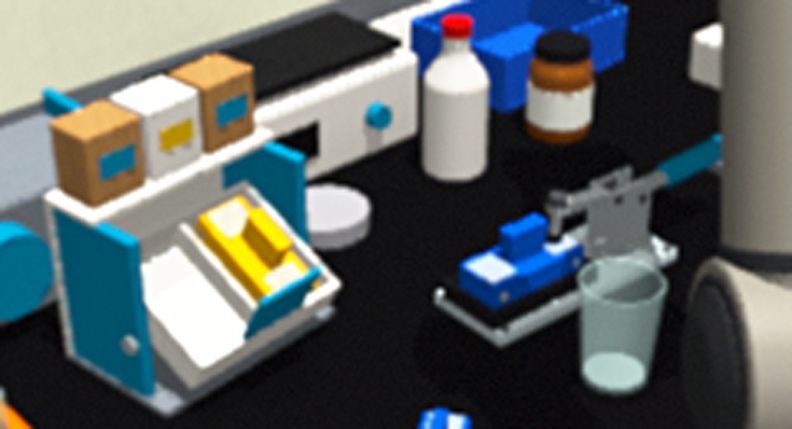

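The clamp is closed with its foot on the cartridge at (555,225), the handle is level at (690,160), and the bin's left cell is empty with yellow still in place. Next I shut the bin by pushing the tab's front face.

```bash
python3 -m inch '[[[0,0,7,2.5,-0.8,-1,0],[0,0,14,5,-1.7,-2,0],[0,0,21,8,-2.5,-3,0],[0,0,28,11,-3.5,-4,0],[0,0,35,14,-4.5,-5,0]]]' |sed -n '2p'
python3 - <<'E'
from h import *
plan(pose('r',[-125,0,200]),pose('r',[-118,0,86]),pose('r',[-67.5,0,115]))
E
```

```text
eef_pos: [0.4459, -0.1275, 0.268]
turn [-0.  -0.1 44.5] shift cm [ 28.66 -16.31   9.86] | world [0.506 0.197 0.17 ]
turn [0. 0. 0.] shift cm [ 0.7 -0.  11.4] | world [0.513 0.198 0.056]
turn [0. 0. 0.] shift cm [ 5.05  0.   -2.9 ] | world [0.563 0.203 0.085]
```

```bash
python3 -m inch '[[[0,0,7,3,-1.8,0,0],[0,0,14,6,-3.6,0,0],[0,0,21,9.5,-5.4,0,0],[0,0,28,12.5,-7.2,0,0],[0,0,35,15.5,-9,0,0]]]' |sed -n '2p'
python3 - <<'E'
from h import *
plan(pose('r',[-125,0,200]))
E
```

```text
eef_pos: [0.4753, 0.0425, 0.2681]
turn [ 0.  -0.2 13.3] shift cm [  7.83 -13.65   9.82] | world [0.506 0.197 0.17 ]
```

```bash
python3 -m inch '[[[0,0,6,1.6,-2.7,1,0],[0,0,12,3.2,-5.5,2.5,0],[0,0,13.3,4.8,-8.2,5,0],[0,0,13.3,6.3,-11,7.5,0],[0,0,13.3,7.8,-13.6,9.8,0]]]' |sed -n '2p'
python3 -m inch '[[[0,0,0,0.3,0,3,0],[0,0,0,0.5,0,6,0],[0,0,0,0.6,0,9,0],[0,0,0,0.7,0,11,0],[0,0,0,0.7,0,11.4,0]]]' |sed -n '2p;4p'
python3 - <<'E'
from h import *
print(rack(tip())*1e3);plan(pose('r',[-101,0,86]),pose('r',[-86,0,103]),pose('r',[-67.5,0,115]))
E
```

```text
eef_pos: [0.5043, 0.1967, 0.1689]
eef_pos: [0.5094, 0.1951, 0.0524]
wrist_force: [-0.8, -0.1, -0.9]
[-121.27793283   -2.19575362   82.35898775]
turn [0.1 0.3 0.4] shift cm [ 2.04 -0.21 -0.37] | world [0.529 0.199 0.056]
turn [0. 0. 0.] shift cm [ 1.5  0.  -1.7] | world [0.544 0.201 0.073]
turn [0. 0. 0.] shift cm [ 1.85  0.   -1.2 ] | world [0.563 0.203 0.085]
```

```bash
python3 -m inch '[[[0,0,0,0.4,0,0,0],[0,0,0,0.8,0,0,0],[0,0,0,1.2,0,-0.1,0],[0,0,0,1.6,0,-0.2,0],[0,0,0,2,-0.2,-0.4,0]]]' |sed -n '2p;4p'
python3 -m inch '[[[0,0,0,0.4,0,-0.4,0],[0,0,0,0.7,0,-0.8,0],[0,0,0,1,0,-1.2,0],[0,0,0,1.3,0,-1.5,0],[0,0,0,1.5,0,-1.7,0]]]' |sed -n '2p;4p'
python3 -m inch '[[[0,0,0,0.4,0,-0.3,0],[0,0,0,0.8,0,-0.6,0],[0,0,0,1.2,0,-0.9,0],[0,0,0,1.5,0,-1.1,0],[0,0,0,1.8,0,-1.2,0]]]' |sed -n '2p;4p'
python3 - <<'E'
from h import *
print(rack(tip())*1e3);binview()
E
```

```text
eef_pos: [0.5285, 0.1979, 0.0611]
wrist_force: [-18.3, -14.9, 6.3]
eef_pos: [0.5402, 0.1988, 0.0789]
wrist_force: [-25.3, -10.4, 17.8]
eef_pos: [0.5605, 0.2027, 0.0913]
wrist_force: [-23.8, -3.2, 10.2]
[-69.62767297   0.36762457 121.25088747]
side tab 210 top mean [-56.  25. 134.] min [-60. -31.  87.] max [-52.  37. 141.]
side blue none
side yel 146 top mean [ 11. -33. 111.] min [-51. -75.  68.] max [ 69. -13. 118.]
   slope dz/dx -0.15
top tab none
top blue none
top yel 84 top mean [ 15. -61.  85.] min [-49. -69.  54.] max [ 47. -47. 149.]
   slope dz/dx 0.03
```

```bash
python3 -m inch '[[[0,0,0,-0.5,0,0,0],[0,0,0,-1.5,0,0,0],[0,0,0,-3.5,0,0,0],[0,0,0,-6,0,-2,0],[0,0,0,-9,0,-5,0]]]' |sed -n '2p;4p'
python3 -m inch '[[[0,0,0,-2,0,-2,0],[0,0,0,-4,0,-4,0],[0,0,0,-5,0,-6,0],[0,0,0,-5,0,-7,0],[0,0,0,-5,0,-7,0]]]' |sed -n '2p;4p'
python3 - <<'E'
from h import *
binview(); bluedock(30)
for f in("side","top"):
    s0=dict(np.load(f+"0.npz"));hs=[cv2.cvtColor(i["img"],cv2.COLOR_BGR2HSV) for i in(s0,snap(f))]
    print(f,'before/after beaker-side diffs skipped')
s=snap("side");t=snap("top");cv2.imwrite("pics/fin.png",np.hstack([cv2.resize(s["img"][130:310,120:400],(400,257)),cv2.resize(t["img"][90:320,80:440],(400,257))]))
def tab(s):
    hsv=cv2.cvtColor(s["img"],cv2.COLOR_BGR2HSV);Q=rack(cloud(s))*1000
    return Q[(cv2.inRange(hsv,(88,90,30),(104,255,255))>0)&(abs(Q[...,1])<38)&(Q[...,0]<-35)&(Q[...,0]>-110)&(Q[...,2]>88)&(Q[...,2]<150)]
for n,im in(("side",s),("top",t)):
    for lab,q in(("start",tab(dict(np.load(n+"0.npz")))),("now",tab(im))):
        if len(q)>5: print(n,lab,q.mean(0).round(1),'lean dx/dz',np.polyfit(q[:,2],q[:,0],1)[0].round(3))
E
```

```text
eef_pos: [0.4744, 0.1935, 0.1383]
wrist_force: [0.6, 0.0, 2.1]
eef_pos: [0.4272, 0.1894, 0.213]
wrist_force: [0.7, -0.0, -0.5]
side tab 337 top mean [-56.  -0. 139.] min [-60. -35.  85.] max [-51.  36. 144.]
side blue none
side yel 203 top mean [  6. -39. 116.] min [-46. -79.  70.] max [ 74. -14. 119.]
   slope dz/dx -0.31
top tab 93 top mean [-57.   1. 140.] min [-61. -36. 100.] max [-54.  30. 145.]
top blue none
top yel 345 top mean [  3. -44. 114.] min [-50. -69.  51.] max [ 47. -19. 121.]
   slope dz/dx 0.04
side blue 476 [-33. -53.  30.] [31. 68. 83.]
  rect [-4.3  6.7] [121.4  63. ] 85.9
top blue 370 [-24. -56.  30.] [31. 54. 85.]
  rect [ 3.2 -0.9] [110.1  55.1] 90.0
side before/after beaker-side diffs skipped
top before/after beaker-side diffs skipped
side start [-56.3   3.5 117.1] lean dx/dz 0.015
side now [-56.3   2.9 116.1] lean dx/dz 0.002
top start [-58.1  -2.4 128. ] lean dx/dz 0.071
top now [-58.1  -2.1 128.6] lean dx/dz 0.061
```

View pics/fin.png

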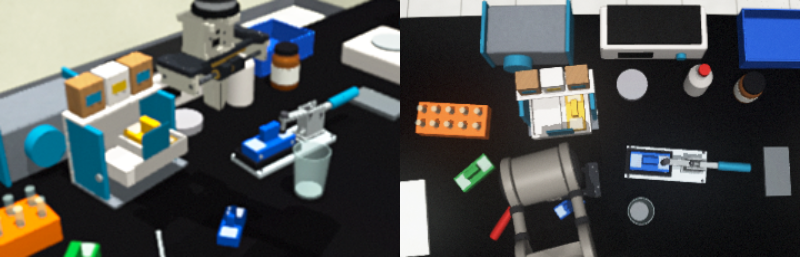

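The bin's tab is back at its starting position (lean within 0.015 rad), yellow is in its cell, the cartridge is clamped and the arm is clear. Handing in.

```bash
python3 -m inch '[[[0,0,0,0,0,0,0],[0,0,0,0,0,0,0],[0,0,0,0,0,0,0],[0,0,0,0,0,0,0],[0,0,0,0,0,0,0]]]' |sed -n '1p;4p'; python3 -c "
from station import env
print(env.hand_in())"
```

```text
clock: 28.85
wrist_force: [0.0, 0.3, 1.0]
the job is handed in; nothing more can be done
None
```

The job is done and handed in at 28.9 s; no verdict was reported. I tilted the bin to its stop, set the blue cartridge flat in the bed, pushed the clamp handle to its stop and swung the bin shut.

**Last checks**
- **Cartridge:** in the top view its centre is about 2 mm from the bed's in each direction, and it lies square to the bed. Its top face measured 49 mm, against 48 expected.
- **Clamp:** I pressed the handle until it stopped. Afterwards it measured level to within about 0.05–0.08 rad, so its angle is only roughly confirmed against the 1.29 limit. The picture shows the foot down on the cartridge, but I could not measure the spindle's force.
- **Bin:** the tab is back where it started, to about 0.015 rad in lean. The yellow cartridge is still in its cell.
- **Bystanders:** they look unmoved in the final pictures, but I did not measure them.

**What disagreed or went wrong**
- **Fingertip position:** the fingertips end about 30 mm short of the reported TCP. I found this in both cameras after my first hook slipped off the tab with the bin at about 0.26 rad. Two presses on the tab then missed as well, before I corrected for it.
- **Cameras:** the two differ by about 4–5 mm in y, so I lined the cartridge up with the bed within one camera.
- **Forces:** they were higher than planned for a moment. I saw 27 N on seating the cartridge, 43 N on the fingers at the handle's stop, and about 30 N while closing the bin. The 40 N limit is for the arm and gripper body, and I took the 43 N to be on the fingers alone.

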